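# Charge the tumbling barrel through its sprung shutter

### The job

First slide the sprung shutter of the charging box open and wedge it with the white compound bar, so that it stays open by itself. Next collect all the loose ceramic slugs in the chute and only then tip the chute over the open port so that they slide down it into the box (do not feed slugs into the port by hand; if one misses, send it down the chute again). At the end set the chute back down flat on the table, take the compound bar out so that the shutter springs fully shut, and lay the bar on the table clear of the box, leaving the pot and the red spectacle frame alone.

Things in the scene. Friction and masses are not known exactly. Their poses are not given: they have to be found in the camera images.
- charge_box: charging box, fixed, any yaw: grey box 100 x 100 mm (-x wall clear) under an aluminium deck (x -52..+52, y -50..+118 mm) whose top is 80 mm above the table. Origin: on the table below the port's centre. Guide strips 5 mm tall run along y on the deck at x = +-39 mm (12 mm wide)
- port (a point): centre of the port in the deck, 80 mm above the table; the port is 56 mm (box x) by 44 mm (box y), with the box's inside, 90 x 90 mm, below it
- bridge (a point): fixed dark bridge bar across the deck, over the shutter: box y +26..+38 mm, x +-45 mm, top 101 mm above the table. This point: middle of its top edge on the +y side. The compound bar fits lengthwise between this side of the bridge and the lug, lying on the shutter plate, once the shutter is open a little over 50 mm; the spring then pinches it there
- shutter (a joint): sprung steel shutter over the port, a plate 64 mm wide lying on the deck, its top 85 mm above the table; 0 = shut, grows (m) as it slides along the box's +y, end stop 0.064; the port is fully clear from 0.048 on. The spring pushes it shut with 2.4 N when shut and 60 N/m more as it opens (5.4 N at 0.05)
- lug (a point): upright steel lug on the shutter, 40 mm wide (box x), 9 mm thick (box y), 85 to 131 mm above the table; this point: middle of its face towards the port, 108 mm high, 10 mm past the bridge when shut. It stands 30 mm higher than the bridge, so it can be pushed open with the end of the bar held above the bridge
- prop_bar: white bar of polishing compound, 30 x 60 x 30 mm (x, y, z), 0.12 kg, one end a little worn; origin at the centre of its underside, long axis y, at any yaw
- chute: loose aluminium chute, 100 g: U-channel along its x, inside from x = -93 mm (open spout end) to +30 mm (closed end), 34 mm wide inside (40 outside), floor 3 mm thick, walls to 20 mm height. A wooden grip stands behind the closed end. Origin on the underside, 93 mm from the spout end, z up. Slugs begin to slide in it at a tilt of 10 to 16 degrees; the spout end must point down to pour
- spout (a point): middle of the chute's open end, on the channel's floor
- chute_grip (a point): centre of the chute's wooden grip, 40 mm above the table when the chute lies flat; the grip is an upright block 40 mm (x) x 22 mm (y), top 60 mm above the table
- slug0_mid (a point): six-sided grey ceramic tumbling slug, 16 mm across flats (18.5 across corners), 16 mm tall, 15 g, standing on the table at the start; two to four are present, the others read None. This point is its centre, 8 mm above the table; its z is the axis of the hexagon, its y is square to one pair of flats (the other pairs at +-60 degrees)
- slug1_mid (a point): six-sided grey ceramic tumbling slug, 16 mm across flats (18.5 across corners), 16 mm tall, 15 g, standing on the table at the start; two to four are present, the others read None. This point is its centre, 8 mm above the table; its z is the axis of the hexagon, its y is square to one pair of flats (the other pairs at +-60 degrees)
- slug2_mid (a point): six-sided grey ceramic tumbling slug, 16 mm across flats (18.5 across corners), 16 mm tall, 15 g, standing on the table at the start; two to four are present, the others read None. This point is its centre, 8 mm above the table; its z is the axis of the hexagon, its y is square to one pair of flats (the other pairs at +-60 degrees)
- slug3_mid (a point): six-sided grey ceramic tumbling slug, 16 mm across flats (18.5 across corners), 16 mm tall, 15 g, standing on the table at the start; two to four are present, the others read None. This point is its centre, 8 mm above the table; its z is the axis of the hexagon, its y is square to one pair of flats (the other pairs at +-60 degrees)
- paste_pot: bystander: white screw-top pot with a red lid, 65 mm across, 42 mm tall; origin at the centre of its underside
- red_frame: bystander: red spectacle frame, 48 x 148 x 14 mm; origin at the centre of its underside

How it is judged:
On the way, in this order (a step that is already met when the one before it is completed fails the run):
1. the shutter stands open by itself, at least 42 mm, wedged by the compound bar, with the fingers off bar and shutter (value of joint shutter above 0.042 m and contact force between prop_bar and shutter above 0.5 N and contact force between the fingers and prop_bar below 0.2 N and contact force between the fingers and shutter below 0.2 N), for 0.3 s.
2. all the slugs lie in the chute together, let go, with the shutter still wedged open (x of slug0_mid in the frame of chute between -0.095 and 0.033 m and y of slug0_mid in the frame of chute between -0.02 and 0.02 m and z of slug0_mid in the frame of chute between 0.003 and 0.035 m and contact force between the fingers and slug0 below 0.2 N and x of slug1_mid in the frame of chute between -0.095 and 0.033 m and y of slug1_mid in the frame of chute between -0.02 and 0.02 m and z of slug1_mid in the frame of chute between 0.003 and 0.035 m and contact force between the fingers and slug1 below 0.2 N and x of slug2_mid in the frame of chute between -0.095 and 0.033 m and y of slug2_mid in the frame of chute between -0.02 and 0.02 m and z of slug2_mid in the frame of chute between 0.003 and 0.035 m and contact force between the fingers and slug2 below 0.2 N and x of slug3_mid in the frame of chute between -0.095 and 0.033 m and y of slug3_mid in the frame of chute between -0.02 and 0.02 m and z of slug3_mid in the frame of chute between 0.003 and 0.035 m and contact force between the fingers and slug3 below 0.2 N and value of joint shutter above 0.042 m and contact force between prop_bar and shutter above 0.5 N), for 0.2 s.
3. all the slugs are inside the charging box (z of slug0_mid in the frame of charge_box between 0 and 0.06 m and x of slug0_mid in the frame of charge_box between -0.046 and 0.046 m and y of slug0_mid in the frame of charge_box between -0.046 and 0.046 m and z of slug1_mid in the frame of charge_box between 0 and 0.06 m and x of slug1_mid in the frame of charge_box between -0.046 and 0.046 m and y of slug1_mid in the frame of charge_box between -0.046 and 0.046 m and z of slug2_mid in the frame of charge_box between 0 and 0.06 m and x of slug2_mid in the frame of charge_box between -0.046 and 0.046 m and y of slug2_mid in the frame of charge_box between -0.046 and 0.046 m and z of slug3_mid in the frame of charge_box between 0 and 0.06 m and x of slug3_mid in the frame of charge_box between -0.046 and 0.046 m and y of slug3_mid in the frame of charge_box between -0.046 and 0.046 m), for 0.2 s.
At the end, for the whole second after the job is handed in: all present slugs inside the charging box below its deck; shutter within 4 mm of shut; the chute flat and upright on the table (within 8 mm and 0.1 rad) and the compound bar on the table, touching neither box nor shutter and over 80 mm from the port; both released and still (all of step 3 and value of joint shutter below 0.004 m and height (world z) of chute below 0.008 m and angle between chute's own z axis and vertical below 0.1 rad and height (world z) of prop_bar below 0.04 m and contact force between prop_bar and charge_box below 0.05 N and contact force between prop_bar and shutter below 0.05 N and horizontal distance between prop_bar and port above 0.08 m and linear speed of each of chute, prop_bar below 0.02 m/s).
It fails at once if slug fed into the port by hand (fingers touch a slug within 22 mm of the port's axis) ((contact force between the fingers and slug0 above 0.5 N and horizontal distance between slug0_mid and port below 0.022 m) or (contact force between the fingers and slug1 above 0.5 N and horizontal distance between slug1_mid and port below 0.022 m) or (contact force between the fingers and slug2 above 0.5 N and horizontal distance between slug2_mid and port below 0.022 m) or (contact force between the fingers and slug3 above 0.5 N and horizontal distance between slug3_mid and port below 0.022 m)).
It fails at once if the pot or the red spectacle frame is moved more than 30 mm (distance of any of paste_pot, red_frame from where it was at the start of the episode above 0.03 m).
Of slug0, slug1, slug2, slug3 only 2 to 4 are there at a start; the rules pass over those that are not, and their reading is None.
At some moment in a run one of slug0, slug1, slug2, slug3, chute may be knocked a few centimetres aside while the robot is not near it.
It also fails if it takes over 210 s, if anything falls off the work surface, if the arm or the gripper's body presses on something with over 40 N, if the wrist force passes 120 N, or if a joint passes its speed limit or range.

### The arm

A 6-joint arm with a two-finger parallel gripper is mounted at the origin on the work surface; the furniture and walls round the work are solid. World frame = base frame: x ahead of the robot, y to its left, z up, the work surface at z = 0. Lengths are in m, angles in rad, forces in N, time in s.
With the tool pointing down it reaches from about 0.35 to 0.775 m from the base axis. Payload 5.5 kg.
Tool frame: the origin (TCP) lies at the very end of the fingers, on their centre line; the grasp point (between the pads) lies 19 mm behind it; z points along the fingers, y is the line along which they close (so a half turn about z gives the same grasp; the last joint's range is limited). The gripper opens to 85 mm and grips with 20 to 120 N. Pads are 22 mm wide; open, the fingers measure 114 mm over their backs; the gripper's body (76 mm by 85 mm) begins 54 mm behind the grasp point. The pads swing forward as they close: fully open they stand 13 mm farther back than shut.
Start: joints at [-1.469, 0.313, 0.046, 1.304, 0, 1.431], TCP at [0.138, -0.558, 0.231] pointing down, gripper open.
Joint ranges: [-2.76, 2.76], [-0.86, 1.69], [-1.03, 1.26], [-2.2, 2.34], [-1.47, 1.5], [-3.14, 3.14]. Speed limits (rad/s): [2.57, 2.57, 3.14, 3.14, 3.14, 3.14].

### API

Orientations are given as a unit quaternion [w, x, y, z].
In Python, from workcell import env, imaging, ticket gives the robot as it stands. The module is installed in compiled form; this text tells all that it offers.
- The arm moves only by the tool apply_moves, never from a script. Its argument "rows" is a list of rows, each an object with "xyz": the shift along the tool's x, y, z in mm, a list of three; "turn": the turn, a rotation vector about the tool's x, y, z in rad, a list of three; "grip": the opening, from 0 (shut) to 1 (fully open). A call has 1 to 12 rows; each row is the pose to reach, as a shift and turn from the pose commanded when the call began, along the tool's axes at that moment; what a row does not reach only later rows make up. A row lasts 1/12 s, in which the tool goes at most 41.7 mm and 7.16 degrees, less where a joint would pass 70% of its speed; a pose out of reach is approached as far as the arm can. A call with a gripper value outside its range is refused whole. The fingers move at their own pace and stop on an object; "force" is the grip in N (left out, the last holds). Time passes only in rows, so rows that repeat a pose let the fingers close. It gives the time, the measured TCP pose, the force, the opening and the grip force at its end, in the units of the state.
- env.get_state(): the state, without advancing time (a new reading comes with each control period).
- imaging.read_camera(name): name is "scene" or "top"; returns a dict with "color" (420x560x3 uint8, blue, green, red), "z_map" (420x560 float32, m along the optical axis (not along the pixel's ray), 0 where there is no reading), "camera_matrix" (3x3 intrinsics, pixels), "view" (4x4, takes a point from world to camera coordinates). Camera axes: x right, y down, z forward; pixel columns grow to the right and rows downward; lengths in m; the calibration is good to about 2 mm. A picture is of the moment at which its call begins.
- ticket.hand_in(): hands the job in; it is judged then, once.
The state is a dict: "clock": time; "joint_pos": joint angles; "qvel": joint speeds; "tau": joint torques, N m; "tcp_pos": TCP position; "orientation": TCP orientation; "wrist_force": force on the tool from outside, world axes, zero at the start; "ft_torque": the same for the moment, N m; "finger_gap": finger opening in m; "grip_force": force on a finger pad.
Only numpy, scipy, OpenCV 4.12 (cv2) and the standard library are available. Lean on these libraries where they do the work, as an engineer would, in place of code of your own. Each camera call takes 0.05 s, during which the arm holds its last target. There are 200 camera calls.

## Working session

There is one attempt and no reset: what is moved stays moved. The work goes in short steps, Python scripts to look and compute and a tool call to move; the robot and the scene stay as the last step left them, time stands still between calls to the robot, and variables do not carry over. Pictures are saved under pics/ and viewed, at most 14 in all, crops included, and the job is handed in when it is done.

Besides the shell and the picture viewer there is one more tool, called in YAML: its name, and indented under it one key for each argument. apply_moves: Moves the arm, as the interface text tells. Its arguments: {"type":"object","properties":{"rows":{"type":"array"},"force":{"type":"number"}},"required":["rows"]}

```bash
mkdir -p pics; cat > h.py <<'E'
import numpy as np, cv2
from workcell import env, imaging, ticket
def cam(n):
    c=imaging.read_camera(n); return c
def pts(c):
    z=c['z_map'].astype(float);K=c['camera_matrix'];h,w=z.shape
    u,v=np.meshgrid(np.arange(w),np.arange(h))
    p=np.stack([(u-K[0,2])/K[0,0]*z,(v-K[1,2])/K[1,1]*z,z,np.ones_like(z)],-1)
    return (p@np.linalg.inv(c['view']).T)[...,:3]
def ray(c,u,v,h):
    K=c['camera_matrix'];T=np.linalg.inv(c['view']);d=T[:3,:3]@np.array([(u-K[0,2])/K[0,0],(v-K[1,2])/K[1,1],1.])
    o=T[:3,3];return o+d*(h-o[2])/d[2]
E
python3 - <<'E'
from h import *
for n in('top','scene'):
    c=cam(n);cv2.imwrite(f'pics/{n}0.png',c['color']);np.savez(f'{n}0.npz',**c)
    print(n,np.linalg.inv(c['view'])[:3].round(3),c['camera_matrix'])
print(env.get_state())
E
```

```text
top [[-0.029 -0.993  0.111  0.402]
 [-1.     0.03   0.007 -0.024]
 [-0.01  -0.111 -0.994  1.243]] [[538.02271697   0.         278.75393654]
 [  0.         538.02271697 215.84729846]
 [  0.           0.           1.        ]]
scene [[-0.747 -0.393  0.536 -0.082]
 [-0.664  0.422 -0.617  0.666]
 [ 0.016 -0.817 -0.576  0.752]] [[495.36053691   0.         287.62496457]
 [  0.         495.36053691 211.78729102]
 [  0.           0.           1.        ]]
{'clock': 0.1, 'joint_pos': array([-1.46857282e+00,  3.13929232e-01,  4.51234516e-02,  1.30360581e+00,
        1.07875520e-05,  1.43119753e+00]), 'qvel': array([ 0.00136123, -0.00074082,  0.00210619, -0.00091677,  0.0015516 ,
       -0.00051052]), 'tau': array([ 1.77142716e-03, -4.81723773e+01,  2.99245101e+01,  1.26663671e-02,
        1.63072440e-05, -7.51834904e-06]), 'tcp_pos': array([ 0.13764553, -0.55782669,  0.23050843]), 'orientation': array([-8.07390438e-04,  9.92698825e-01,  1.20616711e-01,  2.04846973e-05]), 'wrist_force': array([ 0.0136399 ,  0.19368922, -0.49151389]), 'ft_torque': array([ 0.06255874, -0.01595489,  0.01307216]), 'grip_force': 0.0, 'finger_gap': 0.08508753052725526}
```

View pics/top0.png

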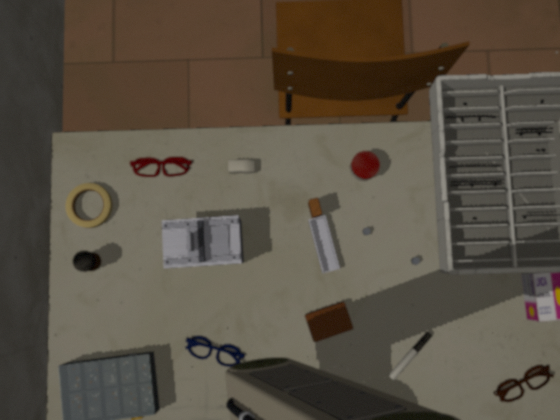

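View pics/scene0.png

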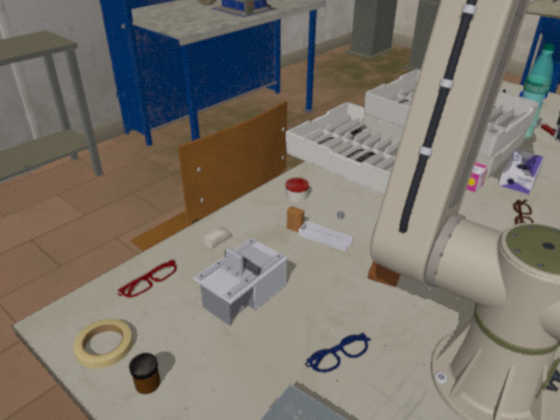

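The top view shows the box at (202,241), bar at (242,166), chute from grip (315,207) to spout (328,268), slugs at (367,231) and (416,260), red frame at (161,166) and pot at (365,165). The scene view agrees.

```bash
python3 - <<'E'
from h import *
c=dict(np.load('top0.npz'));s=dict(np.load('scene0.npz'))
a=cv2.resize(c['color'][140:290,150:450],None,fx=2.6,fy=2.6,interpolation=cv2.INTER_CUBIC)
b=cv2.resize(s['color'][230:330,180:300],None,fx=2,fy=2,interpolation=cv2.INTER_CUBIC)
o=np.zeros((600,780,3),np.uint8);o[:390]=a;o[395:595,:240]=b
b=cv2.resize(s['color'][170:260,280:380],None,fx=2,fy=2,interpolation=cv2.INTER_CUBIC);o[395:575,260:460]=b
cv2.imwrite('pics/z0.png',o)
P=pts(c)
print('rows of heights across box row 241',(P[241,158:248,2]*1000).round(0).astype(int))
def blob(name,m,off=(0,0)):
    m=m.astype(np.uint8)
    n,l,st,ce=cv2.connectedComponentsWithStats(m)
    for i in range(1,n):
        if st[i,4]>20:
            q=np.argwhere(l==i)[:,::-1].astype(np.float32);r=cv2.minAreaRect(q)
            z=np.median(P[l==i][:,2]);print(name,ce[i].round(1),st[i,4],[np.round(k,1) for k in r],'z',z.round(3),'table',ray(c,*ce[i],max(z,0)).round(4))
Z=P[...,2];sub=np.zeros_like(Z,bool);sub[140:300,130:435]=1
blob('h>10',sub&(Z>0.009)&(Z<.2))
blob('deck',sub&(Z>0.07)&(Z<.2))
E
```

```text
rows of heights across box row 241 [   0    2    4    3   80   83   80   80   80   81   77   75   79   81
   82   80   77   80   79   77   79   77   79   80 1243   81   79   84
  131  132  130  131  127  121  105   93   88   84   88   86  108  101
  103  101   99  102   84   86   85   85   85   81   85   88   84   84
   84   84   84   83   83   82   84   83   84   81   86   86   82   84
   89   79   81   75   79   73   81   81   80   81   82   79   64   29
    3   -1   -1    1    0    4]
h>10 [433.6 152.8] 54 [array([433., 156.]), array([32.,  2.]), np.float64(90.0)] z 0.015 table [ 0.676  -0.3793  0.015 ]
h>10 [364.3 164.8] 691 [array([364., 165.]), array([28.3, 29.7]), np.float64(45.0)] z 0.041 table [ 0.6474 -0.2135  0.0411]
h>10 [240.9 165.5] 367 [array([241. , 165.5]), array([13., 26.]), np.float64(90.0)] z 0.027 table [0.6574 0.0675 0.0267]
h>10 [157.2 162.7] 171 [array([158.2, 162.4]), array([56.4,  8.4]), np.float64(5.3)] z 0.012 table [0.673  0.2637 0.0124]
h>10 [318.7 223.8] 429 [array([320.8, 234.2]), array([74.9, 17.9]), np.float64(74.7)] z 0.023 table [ 0.5177 -0.1064  0.0231]
h>10 [201.7 241.1] 3800 [array([201.6, 241. ]), array([47.8, 80.5]), np.float64(86.2)] z 0.082 table [0.4821 0.1514 0.0822]
h>10 [366.2 230.6] 49 [array([366.5, 230.5]), array([7., 7.]), np.float64(90.0)] z 0.016 table [ 0.4998 -0.2148  0.0157]
h>10 [415.1 260.2] 49 [array([414.8, 260.3]), array([7.1, 7.8]), np.float64(45.0)] z 0.016 table [ 0.4291 -0.3223  0.0155]
deck [200.7 241.2] 3703 [array([200.5, 241.1]), array([47.8, 78.4]), np.float64(86.2)] z 0.082 table [0.4821 0.1536 0.0824]
```

View pics/z0.png

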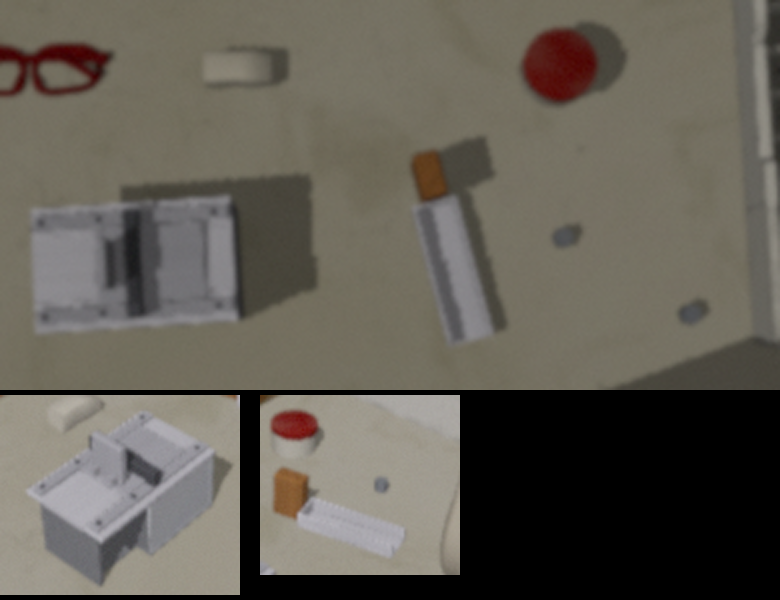

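Zoom: box +y points left (world +y), bridge at about (202,241) with the lug to its left, shutter shut; bar long axis nearly along world y; chute's spout is toward the robot; two slugs seen.

```bash
cat >> h.py <<'E'
def rect(P,m):
    q=P[m][:,:2].astype(np.float32)*1000
    r=cv2.minAreaRect(q);b=cv2.boxPoints(r);e=[b[1]-b[0],b[2]-b[1]];e=max(e,key=np.linalg.norm)
    return np.round(r[0],1),np.round(sorted(r[1]),1),np.degrees(np.arctan2(e[1],e[0])).round(1)%180
E
python3 - <<'E'
from h import *
c=dict(np.load('top0.npz'));P=pts(c);Z=P[...,2]
v,u=np.mgrid[:420,:560]
def W(a,b,cc,d):return (u>=a)&(u<b)&(v>=cc)&(v<d)
ok=lambda m:cv2.morphologyEx(m.astype(np.uint8),cv2.MORPH_OPEN,np.ones((3,3)))>0
print('deck',rect(P,ok(W(150,255,200,285)&(Z>.074)&(Z<.14))))
print('lug',rect(P,W(150,255,200,285)&(Z>.120)&(Z<.14)))
print('bridge',rect(P,W(195,215,200,285)&(Z>.097)&(Z<.105)))
print('bar',rect(P,ok(W(215,270,140,190)&(Z>.02)&(Z<.04))))
print('grip',rect(P,W(295,345,190,285)&(Z>.045)&(Z<.07)))
b,g,r=[c['color'][...,i].astype(int) for i in range(3)]
print('chute',rect(P,ok(W(295,350,210,285)&(abs(r-b)<12)&(r>105))))
m=(Z>.009)&(Z<.05)&W(60,435,280,400)
n,l,st,ce=cv2.connectedComponentsWithStats(m.astype(np.uint8))
for i in range(1,n):
    if st[i,4]>15:print(ce[i],st[i],np.median(Z[l==i]).round(3),P[l==i].mean(0).round(3))
for (a,bb) in ((367,231),(416,260)):
    mm=W(a-8,a+9,bb-8,bb+9)&(b-r>-8)&(r<110)
    q=np.argwhere(mm);print('slug',q.mean(0)[::-1],len(q), c['color'][bb-1,a-1],c['color'][bb-12,a])
    z=cv2.resize(c['color'][bb-12:bb+12,a-12:a+12],None,fx=16,fy=16,interpolation=cv2.INTER_CUBIC);cv2.imwrite(f'pics/s{a}.png',z)
cv2.imwrite('pics/sl.png',np.hstack([cv2.imread('pics/s367.png'),cv2.imread('pics/s416.png')]))
E
```

```text
deck (array([483. , 154.7]), array([104.4, 168.9]), np.float32(92.1))
lug (array([482. , 172.7]), array([10.4, 38.1]), np.float32(1.3))
bridge (array([482.5, 152.1]), array([12.6, 88. ]), np.float32(1.6))
bar (array([658.7,  69.7]), array([28.9, 55.5]), np.float32(88.6))
grip (array([554.1, -97.4]), array([22.1, 39.7]), np.float32(12.6))
chute (array([462.2, -75.6]), array([126.5, 127.6]), np.float32(103.4))
[328.29615082 321.03456402] [ 304  301   49   41 1273] 0.025 [ 0.3   -0.12   0.025]
[409.64920273 355.11617312] [389 331  43  49 439] 0.015 [ 0.219 -0.299  0.015]
[211.92410714 347.86607143] [185 337  55  26 224] 0.012 [0.247 0.142 0.013]
[109.66929963 377.95945234] [  60  351   98   49 3798] 0.046 [0.193 0.361 0.045]
slug [366.55319149 230.93617021] 47 [85 83 81] [ 96 108 115]
slug [415.38181818 260.30909091] 55 [81 80 78] [ 99 112 118]
```

View pics/sl.png

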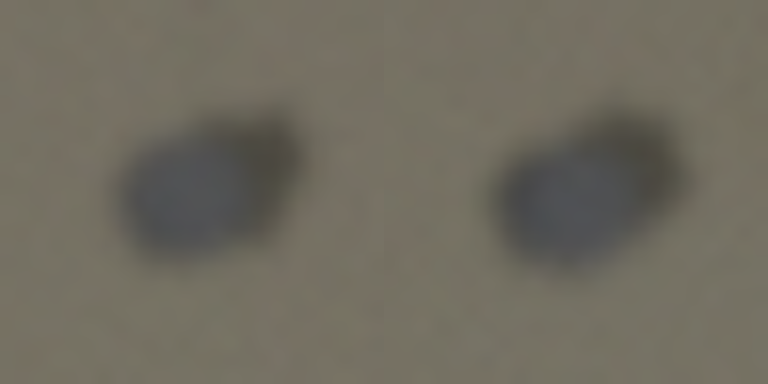

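Close-up: two dark grey slugs, centred near (366,231) and (415,260) with shadows to their upper right; the flats are not resolved. Poses are good enough, so I move to the bar.

```bash
cat >> h.py <<'E'
from scipy.spatial.transform import Rotation as R
def down(yaw,tilt=0):
    a=np.radians(yaw);M=np.array([[np.cos(a),np.sin(a),0],[np.sin(a),-np.cos(a),0],[0,0,-1]]).T
    M=np.array([[np.cos(a),np.sin(a),0],[np.sin(a),-np.cos(a),0],[0,0,-1]]).T
    return R.from_matrix(M)*R.from_euler('y',tilt,degrees=True)
def go(targets,s=None):
    "targets: list of (xyz mm, yaw, tilt)"
    s=s or env.get_state();q=s['orientation'];r0=R.from_quat([q[1],q[2],q[3],q[0]]);p0=s['tcp_pos']*1000
    z=r0.as_matrix();print('at',p0.round(1),'toolx yaw',np.degrees(np.arctan2(z[1,0],z[0,0])).round(2),'zaxis',z[:,2].round(3),'t',round(s['clock'],1),'gap',round(s['finger_gap']*1000,1),'F',s['wrist_force'].round(1))
    for p,y,t in targets:
        print('xyz',r0.inv().apply(np.array(p,float)-p0).round(1).tolist(),'turn',(r0.inv()*down(y,t)).as_rotvec().round(4).tolist())
E
python3 -c "
from h import *
go([((400,-240,200),50,0),((658.7,69.7,120),88.6,0)])
c=dict(np.load('top0.npz'))
for u,v in((318,272),(341,268),(311,200),(328,268)): print(ray(c,u,v,.0),ray(c,u,v,.02))
"
```

```text
at [ 137.6 -557.8  230.5] toolx yaw 13.86 zaxis [-0.     0.002 -1.   ] t 0.1 gap 85.1 F [ 0.   0.2 -0.5]
xyz [330.8, -245.7, 31.0] turn [-0.0015, -0.0007, -0.6308]
xyz [656.1, -484.3, 111.4] turn [-0.0012, -0.0012, -1.3045]
[ 0.40895048 -0.10235367  0.        ] [ 0.40884345 -0.10109654  0.02      ]
[ 0.41656489 -0.15544929  0.        ] [ 0.4163353  -0.15333751  0.02      ]
[ 0.57617916 -0.09218957  0.        ] [ 0.57338035 -0.09109604  0.02      ]
[ 0.41742369 -0.1256339   0.        ] [ 0.41718027 -0.12400204  0.02      ]
```

apply_moves:
  rows:
    - {"xyz": [38,-28,5],"turn": [0,0,-0.075],"grip": 1}
    - {"xyz": [76,-56,10],"turn": [0,0,-0.15],"grip": 1}
    - {"xyz": [110,-82,15],"turn": [0,0,-0.22],"grip": 1}
    - {"xyz": [143,-106,20],"turn": [0,0,-0.29],"grip": 1}
    - {"xyz": [176,-130,25],"turn": [0,0,-0.36],"grip": 1}
    - {"xyz": [209,-154,30],"turn": [0,0,-0.43],"grip": 1}
    - {"xyz": [242,-178,35],"turn": [0,0,-0.5],"grip": 1}
    - {"xyz": [275,-203,40],"turn": [0,0,-0.57],"grip": 1}
    - {"xyz": [308,-227,50],"turn": [0,0,-0.64],"grip": 1}
    - {"xyz": [341,-252,55],"turn": [0,0,-0.71],"grip": 1}
    - {"xyz": [374,-276,60],"turn": [0,0,-0.78],"grip": 1}
    - {"xyz": [407,-300,70],"turn": [0,0,-0.85],"grip": 1}

```text
clock: 1.1
tcp_pos: [0.4553, -0.1759, 0.1637]
orientation: [0.0, 0.854, 0.521, 0.0]
wrist_force: [1.2, -0.3, -0.3]
finger_gap: 0.0853
grip_force: 0.0
```

apply_moves:
  rows:
    - {"xyz": [-5,-40,3],"turn": [0,0,-0.08],"grip": 1}

```text
clock: 1.18
tcp_pos: [0.4244, -0.1605, 0.1566]
orientation: [-0.001, 0.829, 0.559, 0.001]
wrist_force: [-0.8, -1.6, 0.7]
finger_gap: 0.0852
grip_force: 0.0
```

```bash
python3 -c "
from h import *
go([((658.7,69.7,90),88.6,0)])"
```

```text
at [ 424.4 -160.5  156.6] toolx yaw 67.91 zaxis [ 0.001  0.003 -1.   ] t 1.2 gap 85.2 F [-0.8 -1.6  0.7]
xyz [301.2, 130.5, 67.4] turn [-0.0001, -0.0032, -0.3611]
```

apply_moves:
  rows:
    - {"xyz": [36,15,8],"turn": [0,0,-0.04],"grip": 1}
    - {"xyz": [72,31,16],"turn": [0,0,-0.08],"grip": 1}
    - {"xyz": [108,47,24],"turn": [0,0,-0.12],"grip": 1}
    - {"xyz": [144,62,32],"turn": [0,0,-0.16],"grip": 1}
    - {"xyz": [180,78,40],"turn": [0,0,-0.2],"grip": 1}
    - {"xyz": [216,93,48],"turn": [0,0,-0.24],"grip": 1}
    - {"xyz": [252,109,56],"turn": [0,0,-0.3],"grip": 1}
    - {"xyz": [301,130,67],"turn": [0,0,-0.36],"grip": 1}
    - {"xyz": [301,130,67],"turn": [0,0,-0.36],"grip": 1}
    - {"xyz": [301,130,67],"turn": [0,0,-0.36],"grip": 1}
    - {"xyz": [301,130,67],"turn": [0,0,-0.36],"grip": 1}

```text
clock: 2.1
tcp_pos: [0.6525, 0.0638, 0.0923]
orientation: [-0.001, 0.72, 0.694, -0.001]
wrist_force: [-0.1, -0.4, -0.9]
finger_gap: 0.085
grip_force: 0.0
```

```bash
python3 -c "
from h import *
go([((658.7,69.7,5),88.6,0)])"
```

```text
at [652.5  63.8  92.3] toolx yaw 87.84 zaxis [-0.002 -0.    -1.   ] t 2.1 gap 85.0 F [-0.1 -0.4 -0.9]
xyz [6.2, 6.2, 87.3] turn [-0.0025, 0.0004, -0.0132]
```

apply_moves:
  rows:
    - {"xyz": [6,6,25],"turn": [-0.002,0,-0.013],"grip": 1}
    - {"xyz": [6,6,50],"turn": [-0.002,0,-0.013],"grip": 1}
    - {"xyz": [6,6,75],"turn": [-0.002,0,-0.013],"grip": 1}
    - {"xyz": [6,6,87],"turn": [-0.002,0,-0.013],"grip": 1}
    - {"xyz": [6,6,87],"turn": [-0.002,0,-0.013],"grip": 1}
    - {"xyz": [6,6,87],"turn": [-0.002,0,-0.013],"grip": 0.3}
    - {"xyz": [6,6,87],"turn": [-0.002,0,-0.013],"grip": 0.2}
    - {"xyz": [6,6,87],"turn": [-0.002,0,-0.013],"grip": 0.2}
    - {"xyz": [6,6,87],"turn": [-0.002,0,-0.013],"grip": 0.2}
    - {"xyz": [6,6,87],"turn": [-0.002,0,-0.013],"grip": 0.2}
    - {"xyz": [6,6,87],"turn": [-0.002,0,-0.013],"grip": 0.2}
    - {"xyz": [6,6,87],"turn": [-0.002,0,-0.013],"grip": 0.2}
  force: 60

```text
clock: 3.1
tcp_pos: [0.6606, 0.0689, 0.0084]
orientation: [0.002, 0.716, 0.698, 0.002]
wrist_force: [-0.0, -0.5, 7.0]
finger_gap: 0.0275
grip_force: 59.8
```

```bash
python3 -c "
from h import *
go([((658.7,69.7,160),88.6,0)])"
```

```text
at [660.6  68.9   8.4] toolx yaw 88.51 zaxis [ 0.005 -0.    -1.   ] t 3.1 gap 27.5 F [-0.  -0.5  7. ]
xyz [0.7, -1.2, -151.6] turn [0.005, 0.0003, -0.0015]
```

apply_moves:
  rows:
    - {"xyz": [0,0,-30],"turn": [0.005,0,0],"grip": 0.2}
    - {"xyz": [0,0,-70],"turn": [0.005,0,0],"grip": 0.2}
    - {"xyz": [0,0,-110],"turn": [0.005,0,0],"grip": 0.2}
    - {"xyz": [0,0,-150],"turn": [0.005,0,0],"grip": 0.2}
    - {"xyz": [0,0,-150],"turn": [0.005,0,0],"grip": 0.2}
    - {"xyz": [0,0,-150],"turn": [0.005,0,0],"grip": 0.2}

```text
clock: 3.6
tcp_pos: [0.6612, 0.069, 0.1604]
orientation: [0.001, 0.716, 0.698, 0.001]
wrist_force: [-0.1, -0.2, -1.6]
finger_gap: 0.0274
grip_force: 59.6
```

```bash
python3 -c "
from h import *
go([((484,120.3,150),91.8,0)])
c=cam('scene');cv2.imwrite('pics/bar1.png',cv2.resize(c['color'][100:330,100:380],None,fx=2.5,fy=2.5))"
```

```text
at [661.2  69.  160.4] toolx yaw 88.52 zaxis [ 0.004 -0.    -1.   ] t 3.6 gap 27.4 F [-0.1 -0.2 -1.6]
xyz [46.7, -178.5, 9.6] turn [0.0039, 0.0001, -0.0572]
```

View pics/bar1.png

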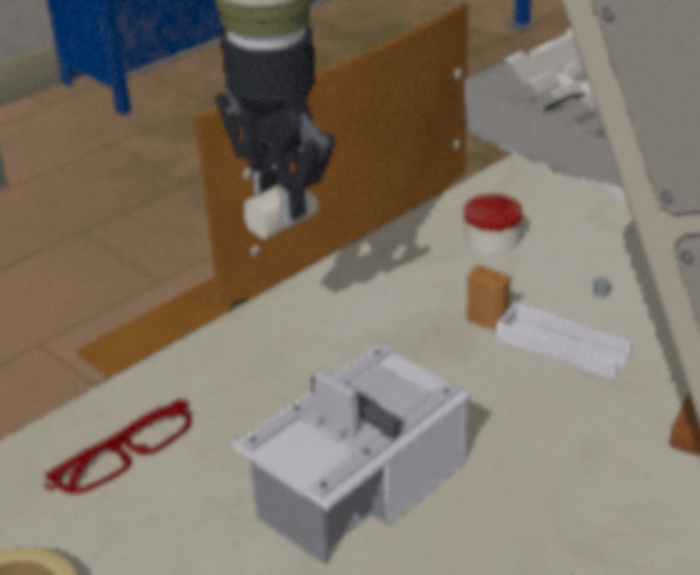

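The bar hangs level in the gripper at (280,212); the shutter is still shut. Moving over the port.

apply_moves:
  rows:
    - {"xyz": [9,-36,2],"turn": [0.004,0,-0.01],"grip": 0.2}
    - {"xyz": [18,-72,4],"turn": [0.004,0,-0.02],"grip": 0.2}
    - {"xyz": [28,-108,6],"turn": [0.004,0,-0.03],"grip": 0.2}
    - {"xyz": [38,-144,8],"turn": [0.004,0,-0.045],"grip": 0.2}
    - {"xyz": [47,-178,10],"turn": [0.004,0,-0.057],"grip": 0.2}
    - {"xyz": [47,-178,30],"turn": [0.004,0,-0.057],"grip": 0.2}
    - {"xyz": [47,-178,43],"turn": [0.004,0,-0.057],"grip": 0.2}
    - {"xyz": [47,-178,43],"turn": [0.004,0,-0.057],"grip": 0.2}
    - {"xyz": [47,-178,43],"turn": [0.004,0,-0.057],"grip": 0.2}

```text
clock: 4.4
tcp_pos: [0.4803, 0.1204, 0.1123]
orientation: [-0.004, 0.696, 0.718, -0.004]
wrist_force: [-0.4, -0.1, -0.4]
finger_gap: 0.0278
grip_force: 59.7
```

```bash
python3 -c "
from h import *
b=lambda y,z:((484-.0314*y,120.3+y,z),91.8,0)
go([b(10,116),b(75,116)])"
```

```text
at [480.3 120.4 112.3] toolx yaw 91.78 zaxis [-0.012 -0.    -1.   ] t 4.4 gap 27.8 F [-0.4 -0.1 -0.4]
xyz [9.7, 3.7, -3.7] turn [-0.0115, 0.0001, -0.0003]
xyz [74.8, 3.7, -3.7] turn [-0.0115, 0.0001, -0.0003]
```

apply_moves:
  rows:
    - {"xyz": [0,3,-4],"turn": [-0.01,0,0],"grip": 0.2}
    - {"xyz": [8,3,-4],"turn": [-0.01,0,0],"grip": 0.2}
    - {"xyz": [16,3,-4],"turn": [-0.01,0,0],"grip": 0.2}
    - {"xyz": [24,3,-4],"turn": [-0.01,0,0],"grip": 0.2}
    - {"xyz": [32,3,-4],"turn": [-0.01,0,0],"grip": 0.2}
    - {"xyz": [40,3,-4],"turn": [-0.01,0,0],"grip": 0.2}
    - {"xyz": [48,3,-4],"turn": [-0.01,0,0],"grip": 0.2}
    - {"xyz": [56,3,-4],"turn": [-0.01,0,0],"grip": 0.2}
    - {"xyz": [64,3,-4],"turn": [-0.01,0,0],"grip": 0.2}
    - {"xyz": [70,3,-4],"turn": [-0.01,0,0],"grip": 0.2}
    - {"xyz": [75,3,-4],"turn": [-0.01,0,0],"grip": 0.2}
    - {"xyz": [75,3,-4],"turn": [-0.01,0,0],"grip": 0.2}

```text
clock: 5.4
tcp_pos: [0.4833, 0.1963, 0.1184]
orientation: [0.002, 0.696, 0.718, 0.001]
wrist_force: [1.6, -5.0, 1.7]
finger_gap: 0.0278
grip_force: 60.2
```

```bash
python3 -c "
from h import *
b=lambda y,z:((484-.0314*y,120.3+y,z),91.8,0)
go([b(75,116),b(75,94)])
c=cam('top');P=pts(c)
print((P[236:246,158:225,2]*1000).max(0).astype(int))
cv2.imwrite('pics/push.png',np.hstack([cv2.resize(c['color'][180:300,130:260],None,fx=3,fy=3),cv2.resize(cam('scene')['color'][200:320,170:300],None,fx=3,fy=3)]))"
```

```text
at [483.3 196.3 118.4] toolx yaw 91.83 zaxis [ 0.004 -0.001 -1.   ] t 5.4 gap 27.8 F [ 1.6 -5.   1.7]
xyz [-1.0, -1.7, 2.4] turn [0.004, 0.0007, 0.0004]
xyz [-0.9, -1.8, 24.4] turn [0.004, 0.0007, 0.0004]
[ 480  476  475  474  470  468  464  461  456  450  447  441  435  428
  425  418  358  360  357  356  355  291  288  279  269  262  250  139
  139  139 1242 1242  135  133  128  116   86   87   86   86  103  102
  102  103  102  100   82   82   82    8    9   10    8    6    8    7
    9    5   10    5    7    7    6    6   10   10 1242]
```

View pics/push.png

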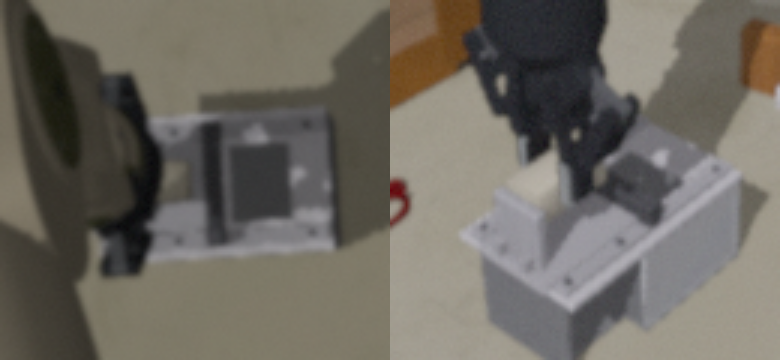

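The shutter is pushed open, port clear (260,180), bar about 8 mm past the bridge. Lowering the bar, then easing back against the bridge.

apply_moves:
  rows:
    - {"xyz": [0,-1,5],"turn": [0,0,0],"grip": 0.2}
    - {"xyz": [0,-1,10],"turn": [0,0,0],"grip": 0.2}
    - {"xyz": [0,-1,15],"turn": [0,0,0],"grip": 0.2}
    - {"xyz": [0,-1,20],"turn": [0,0,0],"grip": 0.2}
    - {"xyz": [0,-1,23],"turn": [0,0,0],"grip": 0.2}
    - {"xyz": [0,-1,25],"turn": [0,0,0],"grip": 0.2}
    - {"xyz": [0,-1,25],"turn": [0,0,0],"grip": 0.2}
    - {"xyz": [0,-1,25],"turn": [0,0,0],"grip": 0.2}

```text
clock: 6.17
tcp_pos: [0.4812, 0.1952, 0.0933]
orientation: [0.001, 0.696, 0.718, 0.0]
wrist_force: [-0.4, -5.8, 5.4]
finger_gap: 0.0275
grip_force: 60.5
```

```bash
python3 -c "
from h import *
b=lambda y,z:((484-.0314*y,120.3+y,z),91.8,0)
go([b(68,94)])"
```

```text
at [481.2 195.2  93.3] toolx yaw 91.77 zaxis [ 0.002 -0.001 -1.   ] t 6.2 gap 27.5 F [-0.4 -5.8  5.4]
xyz [-6.9, 0.4, -0.7] turn [0.0018, 0.0011, -0.0005]
```

apply_moves:
  rows:
    - {"xyz": [-3,0,0],"turn": [0,0,0],"grip": 0.2}
    - {"xyz": [-5,0,0],"turn": [0,0,0],"grip": 0.2}
    - {"xyz": [-7,0,0],"turn": [0,0,0],"grip": 0.2}
    - {"xyz": [-8,0,0],"turn": [0,0,0],"grip": 0.2}
    - {"xyz": [-8,0,0],"turn": [0,0,0],"grip": 0.2}
    - {"xyz": [-8,0,0],"turn": [0,0,0],"grip": 0.2}
  force: 30

```text
clock: 6.67
tcp_pos: [0.4815, 0.1895, 0.0933]
orientation: [-0.001, 0.696, 0.718, 0.002]
wrist_force: [-3.2, 3.9, 5.6]
finger_gap: 0.0278
grip_force: 60.5
```

apply_moves:
  rows:
    - {"xyz": [0,0,0],"turn": [0,0,0],"grip": 0.6}
    - {"xyz": [0,0,0],"turn": [0,0,0],"grip": 0.7}
    - {"xyz": [0,0,0],"turn": [0,0,0],"grip": 0.7}
    - {"xyz": [0,0,0],"turn": [0,0,0],"grip": 0.7}
    - {"xyz": [0,0,0],"turn": [0,0,0],"grip": 0.7}
    - {"xyz": [0,0,-30],"turn": [0,0,0],"grip": 0.7}
    - {"xyz": [0,0,-65],"turn": [0,0,0],"grip": 0.7}
    - {"xyz": [0,0,-100],"turn": [0,0,0],"grip": 0.7}
    - {"xyz": [0,0,-100],"turn": [0,0,0],"grip": 0.7}
    - {"xyz": [0,0,-100],"turn": [0,0,0],"grip": 0.7}

```text
clock: 7.5
tcp_pos: [0.4837, 0.1879, 0.1955]
orientation: [0.002, 0.696, 0.718, 0.003]
wrist_force: [0.4, 0.3, -0.8]
finger_gap: 0.0596
grip_force: 0.0
```

```bash
python3 -c "
from h import *
go([((430,-322,120),90,0),((500,-215,60),100,0)])
cv2.imwrite('pics/wedge.png',cv2.resize(cam('scene')['color'][190:330,160:310],None,fx=3,fy=3))"
```

```text
at [483.7 187.9 195.5] toolx yaw 91.77 zaxis [ 0.008  0.001 -1.   ] t 7.5 gap 59.6 F [ 0.4  0.3 -0.8]
xyz [-508.1, -70.1, 74.3] turn [0.0083, -0.0013, 0.0309]
xyz [-403.4, 2.7, 135.1] turn [0.0084, -0.0006, -0.1436]
```

View pics/wedge.png

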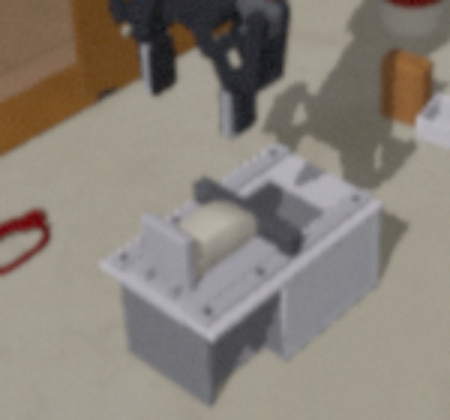

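Wedged: the bar lies between bridge (250,215) and lug (170,250), port open. Remeasuring slugs and chute now that the arm is elsewhere.

```bash
cat > m.py <<'E'
from h import *
c=cam('top');P=pts(c);Z=P[...,2];v,u=np.mgrid[:420,:560]
b,g,r=[c['color'][...,i].astype(int) for i in range(3)]
m=(Z>.008)&(Z<.022)&(abs(r-b)<14)&(u>250)&(u<432)&(v>140)&(v<420)
n,l,st,ce=cv2.connectedComponentsWithStats(m.astype(np.uint8))
for i in range(1,n):
    if 20<st[i,4]<130:print('slug?',ce[i].round(1),st[i,4],ray(c,*ce[i],.014)[:2].round(4)*1000)
m=(Z>.045)&(Z<.07)&(r-b>20)&(u>260)&(u<432)&(v>140)&(v<300)
n,l,st,ce=cv2.connectedComponentsWithStats(m.astype(np.uint8))
k=1+np.argmax(st[1:,4]);print('grip',ce[k],rect(P,l==k))
cv2.imwrite('pics/top_m.png',c['color'])
E
python3 m.py
```

```text
slug? [325.4 222.4] 41 [ 521.4 -122.5]
slug? [312.2 231.5] 53 [501.4 -91.7]
slug? [366.  230.6] 51 [ 499.9 -214.7]
slug? [332.9 248. ] 49 [ 462.2 -137.4]
slug? [320.1 262.4] 22 [ 430.4 -107. ]
slug? [415.1 260.1] 49 [ 429.4 -322.7]
slug? [266.4 411.3] 26 [106.3  23.6]
grip [314.83152174 206.48913043] (array([554.3, -97.1]), array([22.2, 40.1]), np.float32(13.3))
```

apply_moves:
  rows:
    - {"xyz": [-40,-6,6],"turn": [0,0,-0.01],"grip": 0.7}
    - {"xyz": [-80,-12,12],"turn": [0,0,-0.02],"grip": 0.7}
    - {"xyz": [-120,-17,18],"turn": [0,0,-0.04],"grip": 0.7}
    - {"xyz": [-160,-22,24],"turn": [0,0,-0.06],"grip": 0.7}
    - {"xyz": [-200,-28,30],"turn": [0,0,-0.08],"grip": 0.7}
    - {"xyz": [-240,-33,36],"turn": [0,0,-0.1],"grip": 0.7}
    - {"xyz": [-280,-39,42],"turn": [0,0,-0.12],"grip": 0.7}
    - {"xyz": [-320,-44,48],"turn": [0,0,-0.14],"grip": 0.7}
    - {"xyz": [-360,-50,54],"turn": [0,0,-0.16],"grip": 0.7}
    - {"xyz": [-400,-55,60],"turn": [0,0,-0.18],"grip": 0.7}
    - {"xyz": [-440,-60,66],"turn": [0,0,-0.18],"grip": 0.7}
    - {"xyz": [-480,-66,70],"turn": [0,0,-0.18],"grip": 0.7}

```text
clock: 8.6
tcp_pos: [0.4292, -0.2951, 0.1204]
orientation: [-0.001, 0.629, 0.778, 0.001]
wrist_force: [0.3, 0.7, 0.3]
finger_gap: 0.0598
grip_force: 0.0
```

apply_moves:
  rows:
    - {"xyz": [-25,-5,30],"turn": [0,0,0],"grip": 0.6}
    - {"xyz": [-28,-5,50],"turn": [0,0,0],"grip": 0.6}
    - {"xyz": [-28,-5,60],"turn": [0,0,0],"grip": 0.6}
    - {"xyz": [-28,-5,60],"turn": [0,0,0],"grip": 0.6}

```text
clock: 8.93
tcp_pos: [0.4293, -0.3201, 0.0587]
orientation: [-0.003, 0.629, 0.777, 0.002]
wrist_force: [0.0, 1.2, -0.2]
finger_gap: 0.0513
grip_force: 0.0
```

```bash
python3 -c "
from h import *
go([((429.5,-322.5,60),102.6,0),((429.5,-322.5,3),102.6,0)])"
```

```text
at [ 429.3 -320.1   58.7] toolx yaw 102.03 zaxis [-0.003  0.007 -1.   ] t 8.9 gap 51.3 F [ 0.   1.2 -0.2]
xyz [-2.3, -0.3, -1.3] turn [-0.0016, -0.0072, -0.0099]
xyz [-2.7, -0.2, 55.7] turn [-0.0016, -0.0072, -0.0099]
```

apply_moves:
  rows:
    - {"xyz": [-2,0,20],"turn": [0,-0.004,-0.01],"grip": 0.6}
    - {"xyz": [-2,0,40],"turn": [0,-0.004,-0.01],"grip": 0.6}
    - {"xyz": [-2,0,54],"turn": [0,-0.004,-0.01],"grip": 0.6}
    - {"xyz": [-2,0,54],"turn": [0,-0.004,-0.01],"grip": 0.5}
    - {"xyz": [-2,0,54],"turn": [0,-0.004,-0.01],"grip": 0.3}
    - {"xyz": [-2,0,54],"turn": [0,-0.004,-0.01],"grip": 0.2}
    - {"xyz": [-2,0,54],"turn": [0,-0.004,-0.01],"grip": 0.1}
    - {"xyz": [-2,0,54],"turn": [0,-0.004,-0.01],"grip": 0.1}
    - {"xyz": [-2,0,54],"turn": [0,-0.004,-0.01],"grip": 0.1}
    - {"xyz": [-2,0,54],"turn": [0,-0.004,-0.01],"grip": 0.1}
  force: 25

```text
clock: 9.77
tcp_pos: [0.4336, -0.3251, 0.0101]
orientation: [0.004, 0.625, 0.781, -0.0]
wrist_force: [-0.3, 2.0, 6.6]
finger_gap: 0.0159
grip_force: 25.0
```

apply_moves:
  rows:
    - {"xyz": [0,0,-20],"turn": [0,0,0],"grip": 0.1}
    - {"xyz": [0,0,-40],"turn": [0,0,0],"grip": 0.1}
    - {"xyz": [0,0,-70],"turn": [0,0,0],"grip": 0.1}
    - {"xyz": [0,0,-70],"turn": [0,0,0],"grip": 0.1}
    - {"xyz": [0,0,-70],"turn": [0,0,0],"grip": 0.1}

```text
clock: 10.18
tcp_pos: [0.4337, -0.3257, 0.0809]
orientation: [0.005, 0.625, 0.781, -0.001]
wrist_force: [-0.2, 0.6, -1.1]
finger_gap: 0.0157
grip_force: 24.5
```

```bash
python3 -c "
from h import *
import sys
g=np.array([554.3,-97.1]);a=np.radians(13.0);d=np.array([np.cos(a),np.sin(a)])
p=lambda lx,z:(tuple(g+d*(lx-54))+(z,),103,0)
go([p(5,80),p(5,12)])"
```

```text
at [ 433.7 -325.7   80.9] toolx yaw 102.65 zaxis [ 0.007 -0.007 -1.   ] t 10.2 gap 15.7 F [-0.2  0.6 -1.1]
xyz [196.4, 118.7, -0.1] turn [0.0053, 0.0084, -0.0061]
xyz [196.9, 118.4, 67.9] turn [0.0053, 0.0084, -0.0061]
```

```bash
cat > p.py <<'E'
from h import *
import sys
g=np.array([554.3,-97.1]);a=np.radians(13.0);d=np.array([np.cos(a),np.sin(a)])
p=lambda lx,z:(tuple(g+d*(lx-54))+(z,),103,0)
x=float(sys.argv[1]);go([p(x,80),p(x,16)])
E
python3 p.py -8
```

```text
at [ 433.7 -325.7   80.9] toolx yaw 102.65 zaxis [ 0.007 -0.007 -1.   ] t 10.2 gap 15.7 F [-0.2  0.6 -1.1]
xyz [196.3, 105.7, -0.2] turn [0.0053, 0.0084, -0.0061]
xyz [196.8, 105.4, 63.8] turn [0.0053, 0.0084, -0.0061]
```

apply_moves:
  rows:
    - {"xyz": [33,18,0],"turn": [0.005,0.008,0],"grip": 0.1}
    - {"xyz": [66,36,0],"turn": [0.005,0.008,0],"grip": 0.1}
    - {"xyz": [99,54,0],"turn": [0.005,0.008,-0.006],"grip": 0.1}
    - {"xyz": [132,72,0],"turn": [0.005,0.008,-0.006],"grip": 0.1}
    - {"xyz": [165,89,0],"turn": [0.005,0.008,-0.006],"grip": 0.1}
    - {"xyz": [197,106,0],"turn": [0.005,0.008,-0.006],"grip": 0.1}
    - {"xyz": [197,106,0],"turn": [0.005,0.008,-0.006],"grip": 0.1}
    - {"xyz": [197,106,0],"turn": [0.005,0.008,-0.006],"grip": 0.1}
    - {"xyz": [197,106,0],"turn": [0.005,0.008,-0.006],"grip": 0.1}

```text
clock: 10.93
tcp_pos: [0.4922, -0.1088, 0.0775]
orientation: [-0.003, 0.622, 0.783, -0.0]
wrist_force: [-0.1, 0.3, -0.6]
finger_gap: 0.016
grip_force: 24.5
```

```bash
python3 p.py -8; python3 -c "
from h import *
cv2.imwrite('pics/drop1.png',cv2.resize(cam('scene')['color'][170:270,270:390],None,fx=4,fy=4))"
```

```text
at [ 492.2 -108.8   77.5] toolx yaw 103.05 zaxis [-0.004  0.003 -1.   ] t 10.9 gap 16.0 F [-0.1  0.3 -0.6]
xyz [-2.6, 1.1, -2.5] turn [-0.0033, -0.0039, 0.0009]
xyz [-2.8, 1.3, 61.5] turn [-0.0033, -0.0039, 0.0009]
```

View pics/drop1.png

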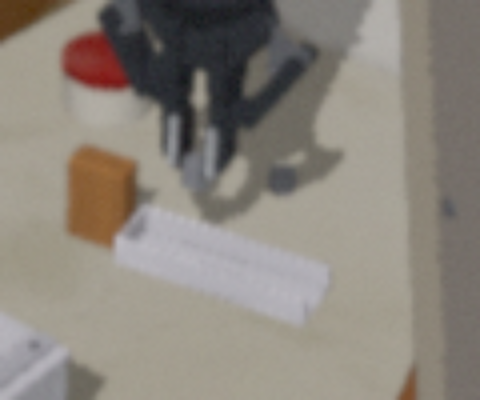

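The slug is held at the fingertips (197,170) above the chute, second slug at (285,180). Lowering into the channel.

apply_moves:
  rows:
    - {"xyz": [-3,1,20],"turn": [-0.003,-0.004,0],"grip": 0.1}
    - {"xyz": [-3,1,40],"turn": [-0.003,-0.004,0],"grip": 0.1}
    - {"xyz": [-3,1,55],"turn": [-0.003,-0.004,0],"grip": 0.1}
    - {"xyz": [-3,1,61],"turn": [-0.003,-0.004,0],"grip": 0.1}
    - {"xyz": [-3,1,61],"turn": [-0.003,-0.004,0],"grip": 0.1}
    - {"xyz": [-3,1,61],"turn": [-0.003,-0.004,0],"grip": 0.35}
    - {"xyz": [-3,1,61],"turn": [-0.003,-0.004,0],"grip": 0.35}
    - {"xyz": [-3,1,61],"turn": [-0.003,-0.004,0],"grip": 0.35}
    - {"xyz": [-3,1,40],"turn": [-0.003,-0.004,0],"grip": 0.35}
    - {"xyz": [-3,1,10],"turn": [-0.003,-0.004,0],"grip": 0.35}
    - {"xyz": [-3,1,-10],"turn": [-0.003,-0.004,0],"grip": 0.6}
    - {"xyz": [-3,1,-10],"turn": [-0.003,-0.004,0],"grip": 0.6}

```text
clock: 11.98
tcp_pos: [0.4979, -0.1129, 0.0935]
orientation: [0.005, 0.622, 0.783, 0.002]
wrist_force: [1.4, -1.3, 0.5]
finger_gap: 0.0508
grip_force: 0.0
```

```bash
python3 -c "
from h import *
go([((500,-215,65),103,0),((500,-215,4),103,0)])"
```

```text
at [ 497.9 -112.9   93.5] toolx yaw 103.02 zaxis [ 0.009 -0.004 -1.   ] t 12.0 gap 50.8 F [ 1.4 -1.3  0.5]
xyz [-99.8, -21.2, 28.9] turn [0.0084, 0.0056, 0.0003]
xyz [-99.4, -21.7, 89.9] turn [0.0084, 0.0056, 0.0003]
```

apply_moves:
  rows:
    - {"xyz": [-33,-7,5],"turn": [0.004,0.003,0],"grip": 0.6}
    - {"xyz": [-66,-14,10],"turn": [0.004,0.003,0],"grip": 0.6}
    - {"xyz": [-100,-21,20],"turn": [0.004,0.003,0],"grip": 0.6}
    - {"xyz": [-100,-21,29],"turn": [0.004,0.003,0],"grip": 0.6}
    - {"xyz": [-100,-21,29],"turn": [0.004,0.003,0],"grip": 0.6}
    - {"xyz": [-100,-21,29],"turn": [0.004,0.003,0],"grip": 0.6}
    - {"xyz": [-100,-21,29],"turn": [0.004,0.003,0],"grip": 0.6}
    - {"xyz": [-100,-21,29],"turn": [0.004,0.003,0],"grip": 0.6}
    - {"xyz": [-100,-21,29],"turn": [0.004,0.003,0],"grip": 0.6}

```text
clock: 12.73
tcp_pos: [0.4968, -0.2129, 0.0599]
orientation: [-0.002, 0.622, 0.783, -0.0]
wrist_force: [-0.2, 1.0, 0.4]
finger_gap: 0.0514
grip_force: 0.0
```

```bash
python3 -c "
from h import *
go([((500,-215,65),103,0),((500,-215,4),103,0)])"
```

```text
at [ 496.8 -212.9   59.9] toolx yaw 103.09 zaxis [-0.003  0.002 -1.   ] t 12.7 gap 51.4 F [-0.2  1.   0.4]
xyz [-2.7, 2.6, -5.1] turn [-0.0024, -0.0022, 0.0016]
xyz [-2.9, 2.7, 55.9] turn [-0.0024, -0.0022, 0.0016]
```

apply_moves:
  rows:
    - {"xyz": [-3,2,18],"turn": [-0.002,-0.002,0],"grip": 0.6}
    - {"xyz": [-3,2,36],"turn": [-0.002,-0.002,0],"grip": 0.6}
    - {"xyz": [-3,2,54],"turn": [-0.002,-0.002,0],"grip": 0.6}
    - {"xyz": [-3,2,54],"turn": [-0.002,-0.002,0],"grip": 0.4}
    - {"xyz": [-3,2,54],"turn": [-0.002,-0.002,0],"grip": 0.2}
    - {"xyz": [-3,2,54],"turn": [-0.002,-0.002,0],"grip": 0.1}
    - {"xyz": [-3,2,54],"turn": [-0.002,-0.002,0],"grip": 0.1}
    - {"xyz": [-3,2,54],"turn": [-0.002,-0.002,0],"grip": 0.1}
    - {"xyz": [-3,2,54],"turn": [-0.002,-0.002,0],"grip": 0.1}
    - {"xyz": [-3,2,54],"turn": [-0.002,-0.002,0],"grip": 0.1}

```text
clock: 13.57
tcp_pos: [0.4996, -0.2165, 0.0061]
orientation: [0.0, 0.622, 0.783, -0.0]
wrist_force: [-0.2, -0.3, 2.0]
finger_gap: 0.0159
grip_force: 24.6
```

apply_moves:
  rows:
    - {"xyz": [0,0,-20],"turn": [0,0,0],"grip": 0.1}
    - {"xyz": [0,0,-45],"turn": [0,0,0],"grip": 0.1}
    - {"xyz": [0,0,-75],"turn": [0,0,0],"grip": 0.1}
    - {"xyz": [0,0,-75],"turn": [0,0,0],"grip": 0.1}
    - {"xyz": [0,0,-75],"turn": [0,0,0],"grip": 0.1}

```text
clock: 13.98
tcp_pos: [0.5006, -0.2172, 0.0824]
orientation: [0.002, 0.622, 0.783, 0.0]
wrist_force: [-0.0, 0.5, -0.3]
finger_gap: 0.0159
grip_force: 24.5
```

```bash
python3 p.py -50;python3 m.py; python3 -c "
from h import *
t=cv2.imread('pics/top_m.png');s=cam('scene')['color']
cv2.imwrite('pics/drop2.png',np.hstack([cv2.resize(t[190:290,280:400],None,fx=3,fy=3),cv2.resize(s[170:270,270:390],None,fx=3,fy=3)]))"
```

```text
at [ 500.6 -217.2   82.4] toolx yaw 103.0 zaxis [ 0.003 -0.002 -1.   ] t 14.0 gap 15.9 F [-0.   0.5 -0.3]
xyz [104.9, -24.7, 2.1] turn [0.0024, 0.0028, 0.0]
xyz [105.1, -24.8, 66.1] turn [0.0024, 0.0028, 0.0]
slug? [315.1 217.7] 22 [533.  -99.5]
slug? [330.1 237.7] 44 [ 486. -132.]
slug? [312.9 235.9] 35 [491.2 -92.9]
slug? [320.7 235.5] 43 [ 491.7 -110.7]
slug? [319.3 260.2] 38 [ 435.6 -105.5]
grip [314.82795699 206.45698925] (array([554.1, -97.3]), array([22.2, 39.7]), np.float32(12.8))
```

View pics/drop2.png

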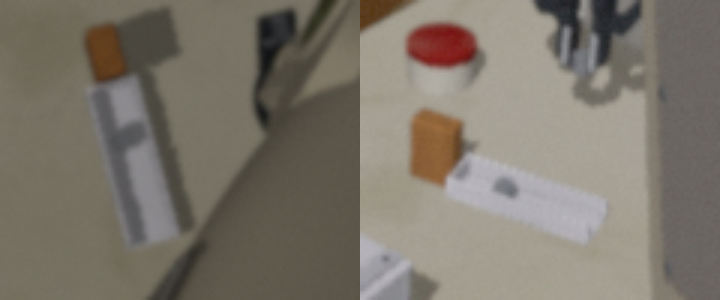

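Slug 1 stands in the channel (130,135 left crop; 505,187 right); slug 2 is held. Chute unmoved.

apply_moves:
  rows:
    - {"xyz": [35,-8,0],"turn": [0.002,0.002,0],"grip": 0.1}
    - {"xyz": [70,-16,0],"turn": [0.002,0.002,0],"grip": 0.1}
    - {"xyz": [105,-25,0],"turn": [0.002,0.002,0],"grip": 0.1}
    - {"xyz": [105,-25,0],"turn": [0.002,0.002,0],"grip": 0.1}
    - {"xyz": [105,-25,0],"turn": [0.002,0.002,0],"grip": 0.1}
    - {"xyz": [105,-25,0],"turn": [0.002,0.002,0],"grip": 0.1}
    - {"xyz": [105,-25,0],"turn": [0.002,0.002,0],"grip": 0.1}
    - {"xyz": [105,-25,0],"turn": [0.002,0.002,0],"grip": 0.1}

```text
clock: 14.75
tcp_pos: [0.4517, -0.1205, 0.0801]
orientation: [-0.002, 0.623, 0.782, -0.0]
wrist_force: [0.1, 0.2, 0.5]
finger_gap: 0.0162
grip_force: 24.5
```

```bash
python3 p.py -50
```

```text
at [ 451.7 -120.5   80.1] toolx yaw 102.94 zaxis [-0.003  0.002 -1.   ] t 14.8 gap 16.2 F [0.1 0.2 0.5]
xyz [-0.3, 1.3, 0.1] turn [-0.0029, -0.0023, -0.001]
xyz [-0.5, 1.4, 64.1] turn [-0.0029, -0.0023, -0.001]
```

apply_moves:
  rows:
    - {"xyz": [-1,0,20],"turn": [-0.003,-0.002,0],"grip": 0.1}
    - {"xyz": [-1,0,40],"turn": [-0.003,-0.002,0],"grip": 0.1}
    - {"xyz": [-1,0,55],"turn": [-0.003,-0.002,0],"grip": 0.1}
    - {"xyz": [-1,0,65],"turn": [-0.003,-0.002,0],"grip": 0.1}
    - {"xyz": [-1,0,65],"turn": [-0.003,-0.002,0],"grip": 0.1}
    - {"xyz": [-1,0,65],"turn": [-0.003,-0.002,0],"grip": 0.3}
    - {"xyz": [-1,0,65],"turn": [-0.003,-0.002,0],"grip": 0.3}
    - {"xyz": [-1,0,65],"turn": [-0.003,-0.002,0],"grip": 0.3}
    - {"xyz": [-1,0,40],"turn": [-0.003,-0.002,0],"grip": 0.3}
    - {"xyz": [-1,0,5],"turn": [-0.003,-0.002,0],"grip": 0.3}
    - {"xyz": [-1,0,-35],"turn": [-0.003,-0.002,0],"grip": 0.3}
    - {"xyz": [-1,0,-60],"turn": [-0.003,-0.002,0],"grip": 0.6}

```text
clock: 15.75
tcp_pos: [0.4528, -0.1212, 0.1446]
orientation: [0.002, 0.622, 0.783, 0.001]
wrist_force: [1.3, 0.2, -0.8]
finger_gap: 0.0362
grip_force: 0.0
```

```bash
python3 -c "
from h import *
go([((554.2,-97.2,130),192.9,0)])"
```

```text
at [ 452.8 -121.2  144.6] toolx yaw 103.01 zaxis [ 0.004 -0.001 -1.   ] t 15.8 gap 36.2 F [ 1.3  0.2 -0.8]
xyz [0.6, 104.1, 15.0] turn [0.0011, 0.0047, -1.5689]
```

apply_moves:
  rows:
    - {"xyz": [0,10,0],"turn": [0,0,-0.12],"grip": 0.6}
    - {"xyz": [0,20,0],"turn": [0,0,-0.24],"grip": 0.6}
    - {"xyz": [0,30,0],"turn": [0,0,-0.36],"grip": 0.6}
    - {"xyz": [0,40,0],"turn": [0,0,-0.48],"grip": 0.6}
    - {"xyz": [0,50,0],"turn": [0,0,-0.6],"grip": 0.6}
    - {"xyz": [0,60,0],"turn": [0,0,-0.72],"grip": 0.6}
    - {"xyz": [0,70,0],"turn": [0,0,-0.84],"grip": 0.6}
    - {"xyz": [0,80,0],"turn": [0,0,-0.96],"grip": 0.6}
    - {"xyz": [0,90,0],"turn": [0,0,-1.08],"grip": 0.6}
    - {"xyz": [0,104,0],"turn": [0,0,-1.2],"grip": 0.6}
    - {"xyz": [0,104,0],"turn": [0,0,-1.32],"grip": 0.6}
    - {"xyz": [0,104,0],"turn": [0,0,-1.44],"grip": 0.6}

```text
clock: 16.75
tcp_pos: [0.554, -0.0972, 0.1412]
orientation: [0.001, -0.051, 0.999, -0.0]
wrist_force: [-0.4, -0.7, -0.8]
finger_gap: 0.0517
grip_force: 0.0
```

apply_moves:
  rows:
    - {"xyz": [0,0,0],"turn": [0,0,-0.12],"grip": 0.6}
    - {"xyz": [0,0,10],"turn": [0,0,-0.12],"grip": 0.6}
    - {"xyz": [0,0,15],"turn": [0,0,-0.12],"grip": 0.6}
    - {"xyz": [0,0,15],"turn": [0,0,-0.12],"grip": 0.6}
    - {"xyz": [0,0,15],"turn": [0,0,-0.12],"grip": 0.6}
    - {"xyz": [0,0,15],"turn": [0,0,-0.12],"grip": 0.6}

```text
clock: 17.25
tcp_pos: [0.5527, -0.0972, 0.1253]
orientation: [-0.0, -0.107, 0.994, 0.0]
wrist_force: [-0.6, 0.7, 0.2]
finger_gap: 0.0516
grip_force: 0.0
```

```bash
python3 -c "
from h import *
go([((554.2,-97.2,100),192.9,0),((554.2,-97.2,28),192.9,0)])
s=cam('scene')['color'];t=cam('top')['color']
cv2.imwrite('pics/grip.png',np.hstack([cv2.resize(t[180:290,260:390],None,fx=3,fy=3),cv2.resize(s[150:260,270:390],None,fx=3,fy=3)]))"
```

```text
at [552.7 -97.2 125.3] toolx yaw -167.69 zaxis [-0.     0.001 -1.   ] t 17.2 gap 51.6 F [-0.6  0.7  0.2]
xyz [-1.5, -0.3, 25.3] turn [0.0007, -0.0002, -0.0104]
xyz [-1.5, -0.4, 97.3] turn [0.0007, -0.0002, -0.0104]
```

View pics/grip.png

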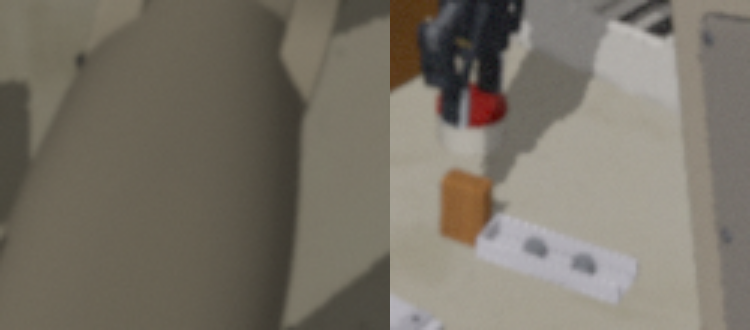

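Both slugs lie in the channel (535,247) and (583,262). Gripping the wooden grip.

apply_moves:
  rows:
    - {"xyz": [-1,0,25],"turn": [0,0,-0.01],"grip": 0.6}
    - {"xyz": [-1,0,50],"turn": [0,0,-0.01],"grip": 0.6}
    - {"xyz": [-1,0,75],"turn": [0,0,-0.01],"grip": 0.6}
    - {"xyz": [-1,0,97],"turn": [0,0,-0.01],"grip": 0.6}
    - {"xyz": [-1,0,97],"turn": [0,0,-0.01],"grip": 0.6}
    - {"xyz": [-1,0,97],"turn": [0,0,-0.01],"grip": 0.4}
    - {"xyz": [-1,0,97],"turn": [0,0,-0.01],"grip": 0.3}
    - {"xyz": [-1,0,97],"turn": [0,0,-0.01],"grip": 0.15}
    - {"xyz": [-1,0,97],"turn": [0,0,-0.01],"grip": 0.15}
    - {"xyz": [-1,0,97],"turn": [0,0,-0.01],"grip": 0.15}
    - {"xyz": [-1,0,97],"turn": [0,0,-0.01],"grip": 0.15}
  force: 80

```text
clock: 18.27
tcp_pos: [0.5552, -0.0974, 0.0302]
orientation: [0.002, -0.113, 0.994, -0.0]
wrist_force: [0.1, -0.5, 6.7]
finger_gap: 0.0211
grip_force: 79.1
```

apply_moves:
  rows:
    - {"xyz": [0,0,-10],"turn": [0,0,0],"grip": 0.15}
    - {"xyz": [0,0,-25],"turn": [0,0,0],"grip": 0.15}
    - {"xyz": [0,0,-45],"turn": [0,0,0],"grip": 0.15}
    - {"xyz": [0,0,-70],"turn": [0,0,0],"grip": 0.15}
    - {"xyz": [0,0,-95],"turn": [0,0,0],"grip": 0.15}
    - {"xyz": [0,0,-115],"turn": [0,0,0],"grip": 0.15}
    - {"xyz": [0,0,-125],"turn": [0,0,0],"grip": 0.15}
    - {"xyz": [0,0,-130],"turn": [0,0,0],"grip": 0.15}
    - {"xyz": [0,0,-130],"turn": [0,0,0],"grip": 0.15}
    - {"xyz": [0,0,-130],"turn": [0,0,0],"grip": 0.15}

```text
clock: 19.1
tcp_pos: [0.5532, -0.0968, 0.1575]
orientation: [-0.001, -0.113, 0.994, 0.001]
wrist_force: [0.1, -0.2, -1.6]
finger_gap: 0.0207
grip_force: 78.3
```

```bash
python3 -c "
from h import *
go([((484+20+147,120.3-0+5,160),181.8,0)])
s=cam('scene')['color']
cv2.imwrite('pics/lift.png',cv2.resize(s[100:330,200:400],None,fx=2.5,fy=2.5))"
```

```text
at [553.2 -96.8 157.5] toolx yaw -167.04 zaxis [-0.001  0.001 -1.   ] t 19.1 gap 20.7 F [ 0.1 -0.2 -1.6]
xyz [-145.1, 194.5, -2.4] turn [0.0011, -0.0013, 0.1948]
```

View pics/lift.png

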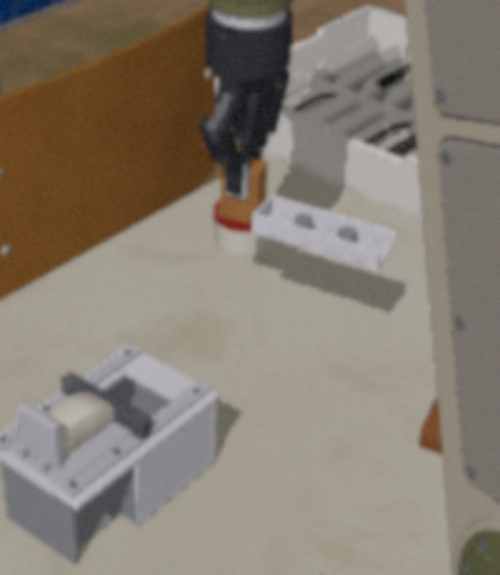

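The chute is lifted level with both slugs in it (305,222),(348,233); shutter still wedged. Moving over the port.

```bash
cat > pour.py <<'E'
from h import *
import sys
ex=np.array([.9995,.0314,0]);ey=np.array([-.0314,.9995,0])
def T(bx,by,z,th,yaw=181.8):
    sp=np.array([484,120.3,0])+bx*ex+by*ey+[0,0,z];r=down(yaw,-th)
    return sp-r.apply([148,0,27]),yaw,-th
go([T(*map(float,a.split(','))) for a in sys.argv[1:]])
E
python3 pour.py 20,-3,130,0
```

```text
at [552.9 -96.7 157. ] toolx yaw -167.04 zaxis [-0.002  0.001 -1.   ] t 19.1 gap 21.0 F [-1.  -0.1 -1.9]
xyz [-145.8, 191.5, 0.0] turn [0.0016, -0.0022, 0.1947]
```

apply_moves:
  rows:
    - {"xyz": [-6,8,0],"turn": [0,0,0.01],"grip": 0.15}
    - {"xyz": [-18,24,0],"turn": [0,0,0.025],"grip": 0.15}
    - {"xyz": [-33,43,0],"turn": [0,0,0.04],"grip": 0.15}
    - {"xyz": [-48,63,0],"turn": [0,0,0.06],"grip": 0.15}
    - {"xyz": [-64,84,0],"turn": [0,0,0.08],"grip": 0.15}
    - {"xyz": [-80,105,0],"turn": [0,0,0.1],"grip": 0.15}
    - {"xyz": [-96,126,0],"turn": [0,0,0.125],"grip": 0.15}
    - {"xyz": [-112,147,0],"turn": [0,0,0.15],"grip": 0.15}
    - {"xyz": [-126,166,0],"turn": [0,0,0.17],"grip": 0.15}
    - {"xyz": [-138,181,0],"turn": [0,0,0.185],"grip": 0.15}
    - {"xyz": [-144,189,0],"turn": [0,0,0.195],"grip": 0.15}
    - {"xyz": [-146,192,0],"turn": [0,0,0.195],"grip": 0.15}

```text
clock: 20.15
tcp_pos: [0.6526, 0.1243, 0.1565]
orientation: [-0.001, -0.016, 1.0, 0.0]
wrist_force: [0.4, 0.2, -0.6]
finger_gap: 0.0209
grip_force: 78.4
```

apply_moves:
  rows:
    - {"xyz": [0,0,0],"turn": [0,0,0],"grip": 0.15}
    - {"xyz": [0,0,0],"turn": [0,0,0],"grip": 0.15}
    - {"xyz": [0,0,0],"turn": [0,0,0],"grip": 0.15}

```text
clock: 20.4
tcp_pos: [0.6525, 0.1217, 0.1582]
orientation: [-0.001, -0.015, 1.0, 0.0]
wrist_force: [0.4, -0.1, -1.1]
finger_gap: 0.0209
grip_force: 78.4
```

```bash
python3 pour.py 20,-3,130,0 20,-3,94,6 20,-3,92,12 20,-3,92,16 20,-3,92,20 20,-3,92,24; python3 -c "
from h import *
c=cam('top');P=pts(c);cv2.imwrite('pics/over.png',np.hstack([cv2.resize(c['color'][140:290,130:290],None,fx=2.4,fy=2.4),cv2.resize(cam('scene')['color'][170:320,170:330],None,fx=2.4,fy=2.4)]))"
```

```text
at [652.5 121.7 158.2] toolx yaw -178.28 zaxis [-0.001  0.    -1.   ] t 20.4 gap 20.9 F [ 0.4 -0.1 -1.1]
xyz [0.5, 0.9, 1.2] turn [0.0002, -0.001, -0.0013]
xyz [4.1, 0.9, 21.9] turn [0.0001, -0.1058, -0.0013]
xyz [9.3, 0.9, 9.0] turn [0.0, -0.2105, -0.0013]
xyz [13.7, 0.9, -0.5] turn [-0.0, -0.2803, -0.0013]
xyz [18.6, 0.9, -9.8] turn [-0.0001, -0.3501, -0.0013]
xyz [24.3, 0.9, -18.6] turn [-0.0001, -0.4199, -0.0013]
```

View pics/over.png

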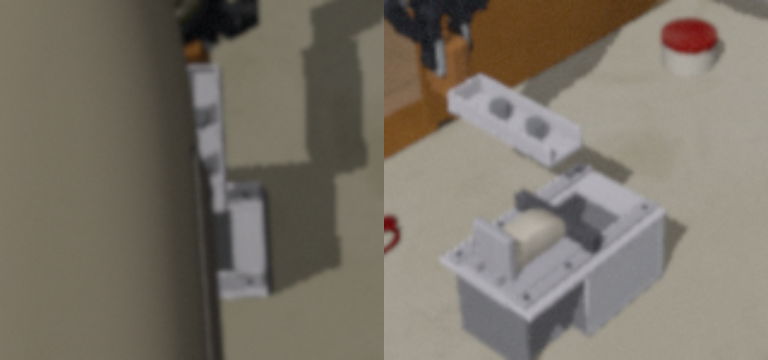

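The chute is above the port, both slugs in it at (500,105),(538,127). Lowering to 6 degrees tilt.

apply_moves:
  rows:
    - {"xyz": [1,1,5],"turn": [0,-0.02,0],"grip": 0.15}
    - {"xyz": [2,1,9],"turn": [0,-0.04,0],"grip": 0.15}
    - {"xyz": [2,1,13],"turn": [0,-0.06,0],"grip": 0.15}
    - {"xyz": [3,1,17],"turn": [0,-0.08,0],"grip": 0.15}
    - {"xyz": [4,1,22],"turn": [0,-0.105,0],"grip": 0.15}
    - {"xyz": [4,1,22],"turn": [0,-0.105,0],"grip": 0.15}
    - {"xyz": [4,1,22],"turn": [0,-0.105,0],"grip": 0.15}
    - {"xyz": [4,1,22],"turn": [0,-0.105,0],"grip": 0.15}

```text
clock: 21.17
tcp_pos: [0.6492, 0.1233, 0.1371]
orientation: [0.053, -0.015, 0.999, 0.001]
wrist_force: [-0.4, 0.2, -1.5]
finger_gap: 0.0212
grip_force: 78.4
```

```bash
python3 pour.py 20,-3,94,6 20,-3,92,12 20,-3,92,16 20,-3,92,20 20,-3,92,24 20,-3,92,28; python3 -c "
from h import *
c=cam('scene');K=c['camera_matrix']
cv2.imwrite('pics/over2.png',cv2.resize(c['color'][200:310,170:320],None,fx=4,fy=4))
c=cam('top');np.savez('t1.npz',**c);P=pts(c);
for v in range(205,262,4): print(v,(P[v,216:246,2]*1000).round().astype(int).tolist())
print(P[230,225],P[225,222])"
```

```text
at [649.2 123.3 137.1] toolx yaw -178.25 zaxis [ 0.105  0.004 -0.994] t 21.2 gap 21.2 F [-0.4  0.2 -1.5]
xyz [0.9, -0.8, 0.7] turn [0.0004, 0.0004, -0.0009]
xyz [4.8, -0.8, -12.6] turn [0.0004, -0.1044, -0.0009]
xyz [8.1, -0.8, -22.6] turn [0.0004, -0.1742, -0.0009]
xyz [12.1, -0.8, -32.3] turn [0.0003, -0.244, -0.0009]
xyz [16.7, -0.8, -41.7] turn [0.0003, -0.3138, -0.0009]
xyz [22.0, -0.8, -50.8] turn [0.0003, -0.3836, -0.0009]
205 [99, 99, 102, 101, 96, 96, 115, 115, 99, 1, -1, 1, 0, 2, 2, -6, 2, 4, -2, -1, -1, 1, -1, 1, 1, 3, -2, -2, 6, 4]
209 [112, 119, 98, 101, 98, 102, 114, 112, 100, -5, 5, -1, 0, 0, 1, -2, 0, 1, 1, 1, -4, 6, 0, 1, 2, -2, -2, 0, 1, 0]
213 [114, 109, 117, 101, 97, 100, 97, 115, 1243, -3, 1, -2, -3, 4, 2, 2, -4, 3, 0, 3, 1, 3, 4, 0, 4, 0, 0, 2, 2, 3]
217 [94, 95, 99, 97, 93, 99, 96, 111, 108, 82, 82, 76, 80, 79, 78, 77, 78, 78, 79, 82, 80, 80, 78, 1, -1, 5, -2, 2, -1, 2]
221 [95, 96, 95, 97, 95, 94, 94, 115, 110, 83, 83, 85, 87, 83, 81, 86, 85, 82, 86, 84, 85, 85, 81, 57, 29, -2, -2, -1, 2, 0]
225 [93, 91, 96, 97, 93, 96, 95, 113, 113, 97, 80, 79, 80, 79, 83, 80
[... 484 characters left out ...]
61, 34, 1, 1, 5, 0]
245 [4, 0, 2, -4, 3, 3, 3, 1, 7, 5, 2, 81, 81, 78, 80, 80, 79, 81, 82, 80, 81, 77, 79, 80, 67, 43, 8, 0, -5, 1]
249 [636, 629, 2, 1, 6, 9, 12, 2, 8, 1, 3, 82, 82, 78, 80, 77, 76, 80, 78, 77, 78, 81, 79, 80, 76, 45, 15, 2, 0, 1]
253 [642, 632, 621, 614, 81, 80, 79, 76, 81, 80, 78, 79, 80, 82, 79, 81, 76, 84, 82, 77, 79, 76, 78, 77, 77, 54, 23, 2, -1, 2]
257 [644, 637, 625, 617, 614, 86, 84, 81, 82, 84, 84, 84, 84, 85, 85, 88, 87, 84, 84, 83, 81, 82, 85, 82, 77, 56, 31, 3, 0, 0]
261 [649, 638, 629, 620, 615, 82, 81, 79, 80, 77, 81, 79, 78, 79, 76, 80, 80, 79, 82, 81, 77, 78, 81, 78, 83, 69, 42, 10, 0, -1]
[0.51156005 0.10905694 0.00461563] [0.51455143 0.10559813 0.09476343]
```

View pics/over2.png

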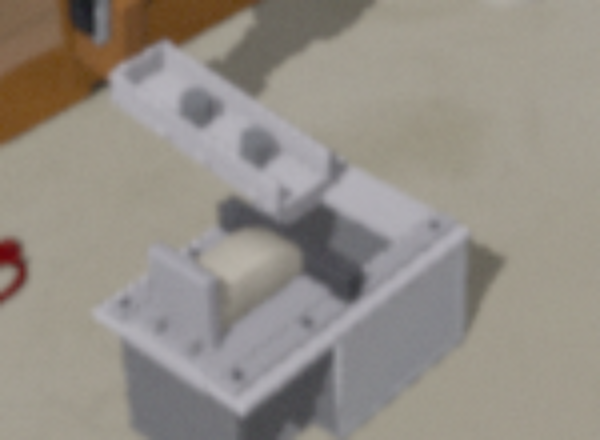

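The spout sits about 26 mm on the +x side of the port centre at (300,210), both slugs still up the channel; I shift it 7 mm further in and tilt gradually.

apply_moves:
  rows:
    - {"xyz": [7,0,0],"turn": [0,0,0],"grip": 0.15}
    - {"xyz": [9,0,-6],"turn": [0,-0.05,0],"grip": 0.15}
    - {"xyz": [12,0,-13],"turn": [0,-0.105,0],"grip": 0.15}
    - {"xyz": [13,0,-18],"turn": [0,-0.14,0],"grip": 0.15}
    - {"xyz": [15,0,-23],"turn": [0,-0.175,0],"grip": 0.15}
    - {"xyz": [17,0,-28],"turn": [0,-0.21,0],"grip": 0.15}
    - {"xyz": [19,0,-33],"turn": [0,-0.245,0],"grip": 0.15}
    - {"xyz": [19,0,-33],"turn": [0,-0.245,0],"grip": 0.15}
    - {"xyz": [21,0,-38],"turn": [0,-0.28,0],"grip": 0.15}
    - {"xyz": [23,0,-42],"turn": [0,-0.315,0],"grip": 0.15}
    - {"xyz": [23,0,-42],"turn": [0,-0.315,0],"grip": 0.15}
    - {"xyz": [23,0,-42],"turn": [0,-0.315,0],"grip": 0.15}

```text
clock: 22.27
tcp_pos: [0.6213, 0.1229, 0.1758]
orientation: [0.208, -0.015, 0.978, 0.004]
wrist_force: [-0.6, -0.6, -1.1]
finger_gap: 0.0208
grip_force: 78.4
```

```bash
python3 pour.py 20,-3,130,0 ; python3 -c "
from h import *
c=cam('scene')
cv2.imwrite('pics/poured.png',np.hstack([cv2.resize(c['color'][190:320,170:320],None,fx=2.6,fy=2.6),cv2.resize(cam('top')['color'][160:290,140:290],None,fx=2.6,fy=2.6)]))"
```

```text
at [621.3 122.9 175.8] toolx yaw -178.22 zaxis [ 0.406  0.013 -0.914] t 22.3 gap 20.8 F [-0.6 -0.6 -1.1]
xyz [-20.4, -1.3, 29.6] turn [0.0006, 0.4184, -0.0002]
```

View pics/poured.png

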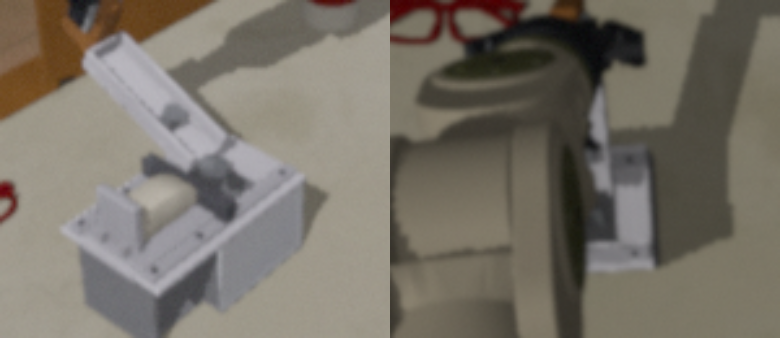

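Caught mid-pour: one slug leaves the spout at (213,165), the other slides at (175,115). Holding.

apply_moves:
  rows:
    - {"xyz": [0,0,0],"turn": [0,0,0],"grip": 0.15}
    - {"xyz": [0,0,0],"turn": [0,0,0],"grip": 0.15}
    - {"xyz": [0,0,0],"turn": [0,0,0],"grip": 0.15}
    - {"xyz": [0,0,0],"turn": [0,0,0],"grip": 0.15}
    - {"xyz": [0,0,0],"turn": [0,0,0],"grip": 0.15}
    - {"xyz": [0,0,0],"turn": [0,0,0],"grip": 0.15}

```text
clock: 22.87
tcp_pos: [0.6217, 0.1228, 0.1758]
orientation: [0.208, -0.015, 0.978, 0.004]
wrist_force: [-0.2, 0.2, -0.8]
finger_gap: 0.0206
grip_force: 78.5
```

```bash
python3 pour.py 20,-3,135,0 ; python3 -c "
from h import *
c=cam('scene')
cv2.imwrite('pics/poured2.png',cv2.resize(c['color'][190:320,170:320],None,fx=3,fy=3))"
```

```text
at [621.7 122.8 175.8] toolx yaw -178.23 zaxis [ 0.407  0.013 -0.913] t 22.9 gap 20.6 F [-0.2  0.2 -0.8]
xyz [-22.0, -1.2, 24.9] turn [0.0005, 0.4197, -0.0004]
```

View pics/poured2.png

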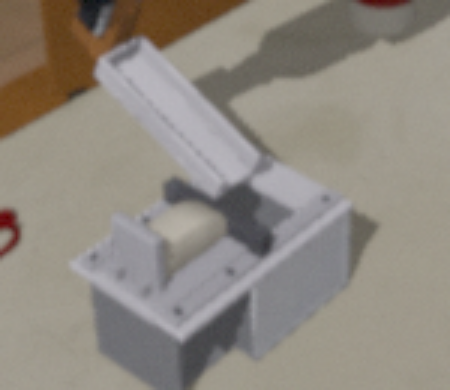

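The chute is empty and the deck clear. That is already 15 pictures, one more than the 14 allowed, so I view no more and check the rest numerically. Levelling the chute and carrying it back.

apply_moves:
  rows:
    - {"xyz": [-5,0,0],"turn": [0,0.05,0],"grip": 0.15}
    - {"xyz": [-12,0,2],"turn": [0,0.12,0],"grip": 0.15}
    - {"xyz": [-16,0,6],"turn": [0,0.2,0],"grip": 0.15}
    - {"xyz": [-19,0,11],"turn": [0,0.28,0],"grip": 0.15}
    - {"xyz": [-21,0,18],"turn": [0,0.35,0],"grip": 0.15}
    - {"xyz": [-22,-1,25],"turn": [0,0.42,0],"grip": 0.15}
    - {"xyz": [-22,-1,25],"turn": [0,0.42,0],"grip": 0.15}
    - {"xyz": [-22,-1,25],"turn": [0,0.42,0],"grip": 0.15}
    - {"xyz": [-22,-1,25],"turn": [0,0.42,0],"grip": 0.15}

```text
clock: 23.67
tcp_pos: [0.6518, 0.1229, 0.1617]
orientation: [0.0, -0.016, 1.0, 0.0]
wrist_force: [-0.3, 0.1, -1.6]
finger_gap: 0.021
grip_force: 78.4
```

```bash
python3 -c "
from h import *
go([((555,-97.2,160),192.9,0)])"
```

```text
at [651.8 122.9 161.7] toolx yaw -178.21 zaxis [ 0.001  0.001 -1.   ] t 23.7 gap 21.0 F [-0.3  0.1 -1.6]
xyz [103.7, -216.9, 1.5] turn [0.0005, 0.0007, -0.1939]
```

apply_moves:
  rows:
    - {"xyz": [10,-20,0],"turn": [0,0,-0.02],"grip": 0.15}
    - {"xyz": [25,-52,0],"turn": [0,0,-0.05],"grip": 0.15}
    - {"xyz": [40,-84,0],"turn": [0,0,-0.08],"grip": 0.15}
    - {"xyz": [56,-117,0],"turn": [0,0,-0.1],"grip": 0.15}
    - {"xyz": [72,-150,0],"turn": [0,0,-0.13],"grip": 0.15}
    - {"xyz": [88,-183,0],"turn": [0,0,-0.16],"grip": 0.15}
    - {"xyz": [104,-217,1],"turn": [0,0,-0.19],"grip": 0.15}
    - {"xyz": [104,-217,1],"turn": [0,0,-0.19],"grip": 0.15}
    - {"xyz": [104,-217,40],"turn": [0,0,-0.19],"grip": 0.15}
    - {"xyz": [104,-217,75],"turn": [0,0,-0.19],"grip": 0.15}
    - {"xyz": [104,-217,100],"turn": [0,0,-0.19],"grip": 0.15}
    - {"xyz": [104,-217,110],"turn": [0,0,-0.19],"grip": 0.15}

```text
clock: 24.67
tcp_pos: [0.5518, -0.0959, 0.0498]
orientation: [-0.001, -0.11, 0.994, 0.001]
wrist_force: [0.0, -0.3, -2.1]
finger_gap: 0.0205
grip_force: 78.6
```

apply_moves:
  rows:
    - {"xyz": [0,0,0],"turn": [0,0,0],"grip": 0.15}
    - {"xyz": [0,0,0],"turn": [0,0,0],"grip": 0.15}
    - {"xyz": [0,0,0],"turn": [0,0,0],"grip": 0.15}
    - {"xyz": [0,0,0],"turn": [0,0,0],"grip": 0.15}

```text
clock: 25.0
tcp_pos: [0.5566, -0.0975, 0.0542]
orientation: [0.002, -0.111, 0.994, -0.001]
wrist_force: [0.0, -0.4, -0.0]
finger_gap: 0.0207
grip_force: 78.6
```

```bash
python3 -c "
from h import *
go([((555,-97.2,30),192.9,0)])"
```

```text
at [556.6 -97.5  54.2] toolx yaw -167.31 zaxis [ 0.004 -0.001 -1.   ] t 25.0 gap 20.7 F [ 0.  -0.4 -0. ]
xyz [1.5, 0.7, 24.2] turn [-0.0016, 0.0038, -0.0036]
```

apply_moves:
  rows:
    - {"xyz": [0,0,10],"turn": [0,0,0],"grip": 0.15}
    - {"xyz": [0,0,18],"turn": [0,0,0],"grip": 0.15}
    - {"xyz": [0,0,22],"turn": [0,0,0],"grip": 0.15}
    - {"xyz": [0,0,24],"turn": [0,0,0],"grip": 0.15}
    - {"xyz": [0,0,24],"turn": [0,0,0],"grip": 0.15}
    - {"xyz": [0,0,24],"turn": [0,0,0],"grip": 0.15}

```text
clock: 25.5
tcp_pos: [0.5548, -0.0972, 0.0302]
orientation: [0.0, -0.11, 0.994, 0.0]
wrist_force: [-7.3, 1.6, 21.5]
finger_gap: 0.0211
grip_force: 81.6
```

apply_moves:
  rows:
    - {"xyz": [0,0,1],"turn": [0,0,0],"grip": 0.6}
    - {"xyz": [0,0,1],"turn": [0,0,0],"grip": 0.6}
    - {"xyz": [0,0,1],"turn": [0,0,0],"grip": 0.6}
    - {"xyz": [0,0,1],"turn": [0,0,0],"grip": 0.6}
    - {"xyz": [0,0,-30],"turn": [0,0,0],"grip": 0.6}
    - {"xyz": [0,0,-65],"turn": [0,0,0],"grip": 0.6}
    - {"xyz": [0,0,-100],"turn": [0,0,0],"grip": 0.6}
    - {"xyz": [0,0,-140],"turn": [0,0,0],"grip": 0.6}
    - {"xyz": [0,0,-170],"turn": [0,0,0],"grip": 0.7}
    - {"xyz": [0,0,-170],"turn": [0,0,0],"grip": 0.7}
    - {"xyz": [0,0,-170],"turn": [0,0,0],"grip": 0.7}

```text
clock: 26.42
tcp_pos: [0.5563, -0.0978, 0.1997]
orientation: [0.002, -0.11, 0.994, -0.001]
wrist_force: [-0.8, -0.6, -0.4]
finger_gap: 0.0597
grip_force: 0.0
```

```bash
python3 -c "
from h import *
go([((483,188,195),91.8,0)])
c=cam('top');P=pts(c);np.savez('t2.npz',**c)
# through-port heights
u,v=np.meshgrid(np.arange(560),np.arange(420))
X=P[...,:2];m=(u>190)&(u<245)&(v>215)&(v<270)&(P[...,2]<.06)&(abs(X[...,0]-.484)<.045)&(abs(X[...,1]-.12)<.045)
h=P[m][:,2];print('inside px',m.sum(),'slug-high',((h>.01)).sum())
q=P[m&(P[...,2]>.01)];print(q.round(3)[::8])
"
```

```text
at [556.3 -97.8 199.7] toolx yaw -167.33 zaxis [ 0.004 -0.001 -1.   ] t 26.4 gap 59.7 F [-0.8 -0.6 -0.4]
xyz [8.8, 294.9, 4.2] turn [0.002, 0.0041, 1.7606]
inside px 510 slug-high 42
[[0.5   0.129 0.011]
 [0.473 0.143 0.013]
 [0.468 0.144 0.022]
 [0.464 0.149 0.019]
 [0.46  0.117 0.02 ]
 [0.459 0.14  0.018]]
```

```bash
python3 - <<'E'
from h import *
c=dict(np.load('t2.npz'));P=pts(c);Z=P[...,2]
print((P[226:258,198:232,2]*1000).round().astype(int)[::2])
g=cv2.cvtColor(c['color'],cv2.COLOR_BGR2GRAY);print(g[226:258:2,198:232])
u,v=np.meshgrid(np.arange(560),np.arange(420))
c0=dict(np.load('top0.npz'));m=(Z>.008)&(pts(c0)[...,2]<.004)&(Z<.05)&(v>130)&(v<300)&(u<430)
n,l,st,ce=cv2.connectedComponentsWithStats(m.astype(np.uint8))
print('new objs',[(ce[i].round(),st[i,4]) for i in range(1,n) if st[i,4]>12])
print('shadowed/arm px',((Z>.2)&(v>140)&(v<300)&(u>130)&(u<430)).sum())
# scene view: stray grey blobs in table region & see box through clear wall
E
```

```text
[[ 98 101  99 100  98  86  85  79  77  80  77  81  81  73  81  82  77  78
   77  80  78  76  78  77  77  80  82  79  80  83  78  74  74  80]
 [ 97 100  98 100 101  89  86  81   6   2   6   6   6   1   5   4   5   2
    5   6   2   3   4   3   3   2   2   2  79  80  81  81  76  82]
 [102  99 100  99  97  90  85  80   1   7   5   3   5   8   1   1   6   2
    8   2   9   3   5   6   3   3   5   4  82  78  81  85  78  81]
 [ 97 102 103 101 101  87  85  76  74   6   6   7   4   4   5   7   4   5
    2   0   5   4   5   4   1   3   5   9  81  75  79  78  76  83]
 [101 103 101  99  93  89  84  74  72   5   7   1  -1   3   3   3   5   6
    0   7   5   2   4   4   5   4   1  10   7  80  78  79  82  80]
 [101 105 101 105  98  94  85  80  77  -1   4   5   3   7   5   0   4   6
    7   4   4   1   3   4   6   8   4   8   9  81  77  76  81  81]
 [102 101  99 100  99  98  82  79  75   5  11   3   4   4   0   1   6   2
    5   3   2   5   4   4   2  -1   5   3   3  77  78  76  78  77]
 [ 99 100  98  99 100  97  84  80  80   4   6   3   1   3   3   2   7   4
    8   7   6   2   4   7   1   6   8  
[... 2747 characters left out ...]
67  57  47  45  45  49  49  51  51
   48  50  49  52  51  48  51  51  53  55  73 103 127 135 136 137]
 [ 87  64  51  47  45  41  49  65  71  69  57  49  46  43  49  52  50  51
   49  50  52  49  50  50  51  52  50  54  69  99 122 133 136 138]
 [ 89  67  53  47  47  43  50  66  72  69  59  50  49  44  51  54  58  61
   65  67  72  80  82  83  81  81  79  81  86 100 115 126 131 133]
 [ 91  68  52  48  46  44  50  64  76  77  78  75  74  75  84  95 103 106
  109 113 118 124 128 129 130 128 122 120 123 122 117 115 114 115]
 [ 81  64  53  52  52  47  47  62  72  76  80  81  83  93 102 110 110 108
  106 107 109 112 115 115 117 118 117 117 118 117 117 116 114 112]]
new objs []
shadowed/arm px 15951
```

Two slug-height patches show inside the box through the port. Now fetching the bar.

apply_moves:
  rows:
    - {"xyz": [0,25,0],"turn": [0,0,0.12],"grip": 0.8}
    - {"xyz": [1,50,0],"turn": [0,0,0.24],"grip": 0.8}
    - {"xyz": [2,75,0],"turn": [0,0,0.36],"grip": 0.8}
    - {"xyz": [3,100,0],"turn": [0,0,0.48],"grip": 0.8}
    - {"xyz": [4,125,0],"turn": [0,0,0.6],"grip": 0.8}
    - {"xyz": [5,150,0],"turn": [0,0,0.72],"grip": 0.8}
    - {"xyz": [6,175,0],"turn": [0,0,0.84],"grip": 0.8}
    - {"xyz": [7,200,0],"turn": [0,0,0.96],"grip": 0.8}
    - {"xyz": [8,225,0],"turn": [0,0,1.08],"grip": 0.8}
    - {"xyz": [8,250,0],"turn": [0,0,1.2],"grip": 0.8}
    - {"xyz": [9,275,0],"turn": [0,0,1.32],"grip": 0.8}
    - {"xyz": [9,295,0],"turn": [0,0,1.44],"grip": 0.8}

```text
clock: 27.47
tcp_pos: [0.4792, 0.1897, 0.1955]
orientation: [-0.002, 0.575, 0.818, -0.001]
wrist_force: [0.4, -0.0, 0.9]
finger_gap: 0.0682
grip_force: 0.0
```

apply_moves:
  rows:
    - {"xyz": [0,0,0],"turn": [0,0,0.12],"grip": 0.8}
    - {"xyz": [0,0,0],"turn": [0,0,0.24],"grip": 0.8}
    - {"xyz": [0,0,0],"turn": [0,0,0.32],"grip": 0.8}
    - {"xyz": [0,0,0],"turn": [0,0,0.32],"grip": 0.8}
    - {"xyz": [0,0,0],"turn": [0,0,0.32],"grip": 0.8}
    - {"xyz": [0,0,0],"turn": [0,0,0.32],"grip": 0.8}

```text
clock: 27.97
tcp_pos: [0.4807, 0.1883, 0.1967]
orientation: [-0.001, 0.695, 0.719, -0.001]
wrist_force: [-0.2, 0.4, 0.2]
finger_gap: 0.0678
grip_force: 0.0
```

```bash
python3 -c "
from h import *
go([((482,188.5,140),91.8,0),((482,188.5,94),91.8,0)])"
```

```text
at [480.7 188.3 196.7] toolx yaw 91.94 zaxis [-0.003  0.    -1.   ] t 28.0 gap 67.8 F [-0.2  0.4  0.2]
xyz [0.2, 1.5, 56.7] turn [-0.0025, -0.0001, 0.0025]
xyz [0.2, 1.6, 102.7] turn [-0.0025, -0.0001, 0.0025]
```

apply_moves:
  rows:
    - {"xyz": [0,1,30],"turn": [0,0,0],"grip": 0.8}
    - {"xyz": [0,1,60],"turn": [0,0,0],"grip": 0.8}
    - {"xyz": [0,1,85],"turn": [0,0,0],"grip": 0.7}
    - {"xyz": [0,1,101],"turn": [0,0,0],"grip": 0.7}
    - {"xyz": [0,1,101],"turn": [0,0,0],"grip": 0.7}
    - {"xyz": [0,1,101],"turn": [0,0,0],"grip": 0.5}
    - {"xyz": [0,1,101],"turn": [0,0,0],"grip": 0.3}
    - {"xyz": [0,1,101],"turn": [0,0,0],"grip": 0.2}
    - {"xyz": [0,1,101],"turn": [0,0,0],"grip": 0.2}
    - {"xyz": [0,1,101],"turn": [0,0,0],"grip": 0.2}
    - {"xyz": [0,1,101],"turn": [0,0,0],"grip": 0.2}
    - {"xyz": [0,1,101],"turn": [0,0,0],"grip": 0.2}
  force: 60

```text
clock: 28.97
tcp_pos: [0.4822, 0.1887, 0.0987]
orientation: [-0.0, 0.695, 0.719, 0.001]
wrist_force: [-4.4, -0.2, 6.2]
finger_gap: 0.0274
grip_force: 60.0
```

apply_moves:
  rows:
    - {"xyz": [1,0,-6],"turn": [0,0,0],"grip": 0.2}
    - {"xyz": [2,0,-14],"turn": [0,0,0],"grip": 0.2}
    - {"xyz": [2,0,-24],"turn": [0,0,0],"grip": 0.2}
    - {"xyz": [2,0,-40],"turn": [0,0,0],"grip": 0.2}
    - {"xyz": [2,0,-60],"turn": [0,0,0],"grip": 0.2}
    - {"xyz": [2,0,-80],"turn": [0,0,0],"grip": 0.2}
    - {"xyz": [2,0,-80],"turn": [0,0,0],"grip": 0.2}
    - {"xyz": [2,0,-80],"turn": [0,0,0],"grip": 0.2}

```text
clock: 29.63
tcp_pos: [0.484, 0.1912, 0.1791]
orientation: [0.001, 0.696, 0.718, 0.002]
wrist_force: [0.4, 0.4, -1.5]
finger_gap: 0.0272
grip_force: 60.6
```

```bash
python3 -c "
from h import *
go([((659,60,170),88.6,0)])
c=cam('top');P=pts(c);print((P[236:246:2,180:230,2]*1000).round().astype(int))"
```

```text
at [484.  191.2 179.1] toolx yaw 91.84 zaxis [ 0.005  0.002 -1.   ] t 29.6 gap 27.2 F [ 0.4  0.4 -1.5]
xyz [-136.8, 170.7, 9.6] turn [0.0046, -0.0021, 0.0566]
[[313 192 192 192 188 187 187 186 186 185 173 117 104  86  85  89  85  83
   97 100  99 101 100  94  85  83  85  82  85  82  85  82  85  84  80  84
   84  88  81  81  85  89  85  82  85  86  85  85  81  79]
 [312 191 195 192 190 187 186 188 189 184 173 115 101  90  82  79  84  86
  100 104  97 102  99  92  85  84  83  84  84  83  82  88  82  86  83  86
   83  88  86  82  84  80  85  84  85  86  86  82  82  80]
 [195 188 191 189 193 189 188 191 183 181 176 118 109  91  87  87  84  86
  101 100 100 100  99  94  81  87  86  86  87  84  87  84  82  83  84  85
   86  83  81  85  87  85  82  85  84  83  85  80  84  84]
 [194 191 194 192 192 189 189 187 186 184 174 120 106  93  86  85  85  81
   99 105  99 100  98  98  83  82  84  85  88  89  83  83  86  88  87  83
   84  85  84  91  85  81  85  84  82  85  87  86  88  81]
 [194 191 191 185 190 186 189 180 183 180 178 122 108  96  86  81  87  85
  100  98  98  97 102 100  86  87  82  83  85  87  85  85  86  86  83  85
   82  88  84  85  85  80  85  81  87  83  86  87  82  78]]
```

The shutter is shut and the bar held. Laying the bar on the table.

apply_moves:
  rows:
    - {"xyz": [-25,31,2],"turn": [0.002,0,0.01],"grip": 0.2}
    - {"xyz": [-50,62,3],"turn": [0.002,0,0.02],"grip": 0.2}
    - {"xyz": [-75,93,5],"turn": [0.002,0,0.03],"grip": 0.2}
    - {"xyz": [-100,124,7],"turn": [0.002,0,0.04],"grip": 0.2}
    - {"xyz": [-125,155,9],"turn": [0.002,0,0.057],"grip": 0.2}
    - {"xyz": [-137,171,10],"turn": [0.002,0,0.057],"grip": 0.2}
    - {"xyz": [-137,171,50],"turn": [0.002,0,0.057],"grip": 0.2}
    - {"xyz": [-137,171,85],"turn": [0.002,0,0.057],"grip": 0.2}
    - {"xyz": [-137,171,115],"turn": [0.002,0,0.057],"grip": 0.2}
    - {"xyz": [-137,171,130],"turn": [0.002,0,0.057],"grip": 0.2}
    - {"xyz": [-137,171,140],"turn": [0.002,0,0.057],"grip": 0.2}
    - {"xyz": [-137,171,140],"turn": [0.002,0,0.057],"grip": 0.2}

```text
clock: 30.68
tcp_pos: [0.6549, 0.0594, 0.033]
orientation: [-0.003, 0.716, 0.698, -0.003]
wrist_force: [0.1, 0.5, -1.3]
finger_gap: 0.0272
grip_force: 60.5
```

apply_moves:
  rows:
    - {"xyz": [0,0,0],"turn": [0,0,0],"grip": 0.2}
    - {"xyz": [0,0,0],"turn": [0,0,0],"grip": 0.2}
    - {"xyz": [0,0,0],"turn": [0,0,0],"grip": 0.2}
    - {"xyz": [0,0,0],"turn": [0,0,0],"grip": 0.2}

```text
clock: 31.02
tcp_pos: [0.6587, 0.0592, 0.0387]
orientation: [0.0, 0.716, 0.698, 0.0]
wrist_force: [-0.8, 0.3, -1.3]
finger_gap: 0.0274
grip_force: 60.5
```

```bash
python3 -c "
from h import *
go([((659,60,14),88.6,0)])"
```

```text
at [658.7  59.2  38.7] toolx yaw 88.57 zaxis [ 0.001  0.001 -1.   ] t 31.0 gap 27.4 F [-0.8  0.3 -1.3]
xyz [0.8, 0.2, 24.7] turn [0.0009, -0.0005, -0.0004]
```

apply_moves:
  rows:
    - {"xyz": [0,0,10],"turn": [0,0,0],"grip": 0.2}
    - {"xyz": [0,0,18],"turn": [0,0,0],"grip": 0.2}
    - {"xyz": [0,0,22],"turn": [0,0,0],"grip": 0.2}
    - {"xyz": [0,0,24],"turn": [0,0,0],"grip": 0.2}
    - {"xyz": [0,0,24],"turn": [0,0,0],"grip": 0.2}
    - {"xyz": [0,0,24],"turn": [0,0,0],"grip": 0.2}

```text
clock: 31.52
tcp_pos: [0.6567, 0.0592, 0.0138]
orientation: [-0.001, 0.716, 0.698, -0.001]
wrist_force: [-4.3, -0.6, 9.3]
finger_gap: 0.0276
grip_force: 61.9
```

apply_moves:
  rows:
    - {"xyz": [0,0,0],"turn": [0,0,0],"grip": 0.6}
    - {"xyz": [0,0,0],"turn": [0,0,0],"grip": 0.6}
    - {"xyz": [0,0,0],"turn": [0,0,0],"grip": 0.6}
    - {"xyz": [0,0,0],"turn": [0,0,0],"grip": 0.6}
    - {"xyz": [0,0,0],"turn": [0,0,0],"grip": 0.6}
    - {"xyz": [0,0,-20],"turn": [0,0,0],"grip": 0.6}
    - {"xyz": [0,0,-50],"turn": [0,0,0],"grip": 0.6}
    - {"xyz": [0,0,-90],"turn": [0,0,0],"grip": 0.6}
    - {"xyz": [0,0,-130],"turn": [0,0,0],"grip": 0.6}
    - {"xyz": [0,0,-150],"turn": [0,0,0],"grip": 0.6}
    - {"xyz": [0,0,-150],"turn": [0,0,0],"grip": 0.6}
    - {"xyz": [0,0,-150],"turn": [0,0,0],"grip": 0.6}

```text
clock: 32.52
tcp_pos: [0.6591, 0.0591, 0.1648]
orientation: [0.0, 0.716, 0.698, 0.001]
wrist_force: [-0.2, 0.1, -0.9]
finger_gap: 0.0515
grip_force: 0.0
```

```bash
python3 - <<'E'
from h import *
go([])
c=cam('top');P=pts(c);Z=P[...,2];v,u=np.mgrid[:420,:560]
b,g,r=[c['color'][...,i].astype(int) for i in range(3)]
m=(u>285)&(u<350)&(v>190)&(v<290)
print('arm over chute',(Z[m]>.1).sum(),'grip',rect(P,m&(Z>.045)&(Z<.07)),'chute max wall z',np.percentile(Z[m&(Z<.03)&(Z>.01)],[50,95]))
m=(u>150)&(u<250)&(v>200)&(v<285)
k=m&(Z>.12)&(Z<.14);print('lug',k.sum(),P[k].mean(0) if k.any() else '')
s=cam('scene');Q=pts(s);z=Q[...,2]
k=(abs(Q[...,0]-.659)<.06)&(abs(Q[...,1]-.06)<.06)&(z>.015)&(z<.06);print('bar scene',k.sum(),rect(Q,k),np.percentile(z[k],[5,50,95]))
k=(abs(Q[...,0]-.484)<.06)&(abs(Q[...,1]-.19)<.06)&(z>.122)&(z<.14);print('lug scene',k.sum(),Q[k].mean(0))
k=(abs(Q[...,0]-.49)<.12)&(abs(Q[...,1]+.11)<.05)&(z>.008)&(z<.03);print('chute scene z',np.percentile(z[k],[5,50,95]))
E
```

```text
at [659.1  59.1 164.8] toolx yaw 88.57 zaxis [ 0.002  0.    -1.   ] t 32.5 gap 51.5 F [-0.2  0.1 -0.9]
arm over chute 22 grip (array([ 502.7, -142.9]), array([22.3, 39.8]), np.float32(11.1)) chute max wall z [0.01854609 0.02391437]
lug 0 
bar scene 256 (array([655.1,  61.1]), array([32.4, 59.7]), np.float32(92.9)) [0.01710806 0.02711695 0.03087421]
lug scene 109 [0.48037068 0.17545233 0.12839428]
chute scene z [0.00880704 0.01636981 0.02740417]
```

Bar down flat, shutter shut; the chute was nudged aside but still lies flat. Handing in.

```bash
python3 -c "
from h import *
print(ticket.hand_in())"
```

```text
the job is handed in; nothing more can be done
None
```

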